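Set up a painter's place: hung water pots and clipped brushes

ROBOT

A 7-joint arm with a two-finger parallel gripper is mounted at the origin on the work surface. World frame = base frame: x ahead of the robot, y to its left, z up, the work surface at z = 0. Lengths are in m, angles in rad, forces in N, time in s.
With the tool pointing down it reaches from about 0.375 to 0.925 m from the base axis. Payload 3.1 kg.
Tool frame: the origin (TCP) lies at the very end of the fingers, on their centre line; the grasp point (between the pads) lies 19 mm behind it; z points along the fingers, x is the direction in which the jaws open and shut, and the axes are right-handed (so a half turn about z gives the same grasp; the last joint's range is limited). The gripper opens to 85 mm and grips with 20 to 120 N. Pads are 22 mm wide; open, the fingers measure 114 mm over their backs; the gripper's body (76 mm by 85 mm) begins 54 mm behind the grasp point. The pads swing forward as they close: fully open they stand 13 mm farther back than shut.
Start: joints at [-1.337, 0.383, 0.044, 1.598, -0.018, 1.161, -0.05], TCP at [0.212, 0.615, 0.231] pointing down, gripper open.
Joint ranges: [-2.61, 2.61], [-0.41, 2.15], [-1.48, 1.57], [0, 2.5], [-1.57, 4.71], [0.05, 1.97], [-2.85, 2.85]. Speed limits (rad/s): [2.79, 2.79, 3.14, 3.14, 3.14, 3.14, 3.14].

INTERFACE

Orientations are given as a rotation vector (axis times angle).
In Python, from plant import ctrl gives the robot as it stands.
- The arm moves only by the tool send_rows, never from a script. Its argument "motion" is a list of rows, each an object with "slide": the shift along the tool's x, y, z in cm, a list of three; "yaw": the turn about the tool's z in degrees; "claw": the opening, from 0 (shut) to 1 (fully open). In form: [{"slide": [dx, dy, dz], "yaw": yaw, "claw": claw}, ...]. A call has 1 to 10 rows; each row is the pose to reach, as a shift and turn from the pose commanded when the call began, along the tool's axes at that moment; what a row does not reach only later rows make up. A row lasts 1/12 s, in which the tool goes at most 41.7 mm and 7.16 degrees, less where a joint would pass 70% of its speed; a pose out of reach is approached as far as the arm can. A call with a gripper value outside its range is refused whole. The fingers move at their own pace and stop on an object; "force" is the grip in N (left out, the last holds). Time passes only in rows, so rows that repeat a pose let the fingers close. It gives the time, the measured TCP pose, the force and the opening at its end, in the units of the state.
- ctrl.get_state(): the state, without advancing time (a new reading comes with each control period).
- ctrl.read_camera(name): name is "scene" or "top" or "wrist"; returns a dict with "image" (400x640x3 uint8, blue, green, red), "fx", "fy", "cx", "cy" (pixels), "k1" (the pictures are not rectified: a ray, as slopes to the right and down, at radius r is drawn at 1 + k1 r^2 times it, then the intrinsics apply), "R" (3x3) and "t" (3): a world point X has camera coordinates R X + t; the wrist camera has in their place "hand_eye" (4x4, takes a point from camera to tool coordinates, whose origin is the TCP and whose axes are the tool frame's). Camera axes: x right, y down, z forward; pixel columns grow to the right and rows downward; lengths in m; the calibration is good to about 2 mm. A picture is of the moment at which its call begins: read the wrist's pose just before it. There is no depth.
- ctrl.finish_job(): hands the job in, once; it reports no verdict.
The state is a dict: "time": time; "joint_pos": joint angles; "qvel": joint speeds; "joint_torque": joint torques, N m; "eef_pos": TCP position; "tool_rot": TCP orientation; "contact_force": force on the tool from outside, world axes, zero at the start; "moment": the same for the moment, N m; "finger_gap": finger opening in m.
Only numpy, scipy, OpenCV 4.12 (cv2) and the standard library are available. Lean on these libraries where they do the work, as an engineer would, in place of code of your own. Each camera call takes 0.05 s, during which the arm holds its last target. There are 200 camera calls.

TASK

Get this painting place ready for the next painter: lift the two hanging water pots up off their hooks and stand them upright on the cork coasters, one in the middle of each, and snap every paintbrush that lies on the table into the brush holder, each by its round handle in a pair of spring clips of its own, pressed fully home in both clips, with its bristles out over the drip trough. Leave the roll of tape and the paint tub where they are.

Things in the scene. Friction and masses are not known exactly. Their poses are not given: they have to be found in the camera images.
- brush_red_mid (a point): middle of the round red handle of a flat paintbrush, on the handle's axis. The handle is a straight cylinder 16 mm in diameter reaching 62 mm either side of this point; then come a 28 mm wide, 16 mm thick metal ferrule (58 to 92 mm) and 30 mm wide, 10 mm thick bristles (to 128 mm). x points along the brush towards the bristles, z out of the flat of the brush. 50 g. Lying flat on the table its axis is 8 mm up. May be absent
- brush_red_tip (a point): bristle end of the red brush, 128 mm along x from the handle's middle
- brush_green_mid (a point): middle of the round green handle of a flat paintbrush, on the handle's axis. The handle is a straight cylinder 16 mm in diameter reaching 62 mm either side of this point; then come a 28 mm wide, 16 mm thick metal ferrule (58 to 92 mm) and 30 mm wide, 10 mm thick bristles (to 128 mm). x points along the brush towards the bristles, z out of the flat of the brush. 50 g. Lying flat on the table its axis is 8 mm up. May be absent
- brush_green_tip (a point): bristle end of the green brush, 128 mm along x from the handle's middle
- brush_purple_mid (a point): middle of the round purple handle of a flat paintbrush, on the handle's axis. The handle is a straight cylinder 16 mm in diameter reaching 62 mm either side of this point; then come a 28 mm wide, 16 mm thick metal ferrule (58 to 92 mm) and 30 mm wide, 10 mm thick bristles (to 128 mm). x points along the brush towards the bristles, z out of the flat of the brush. 50 g. Lying flat on the table its axis is 8 mm up. May be absent
- brush_purple_tip (a point): bristle end of the purple brush, 128 mm along x from the handle's middle
- brush_orange_mid (a point): middle of the round orange handle of a flat paintbrush, on the handle's axis. The handle is a straight cylinder 16 mm in diameter reaching 62 mm either side of this point; then come a 28 mm wide, 16 mm thick metal ferrule (58 to 92 mm) and 30 mm wide, 10 mm thick bristles (to 128 mm). x points along the brush towards the bristles, z out of the flat of the brush. 50 g. Lying flat on the table its axis is 8 mm up. May be absent
- brush_orange_tip (a point): bristle end of the orange brush, 128 mm along x from the handle's middle
- holder: brush holder, fixed: plywood base 120 x 210 x 8 mm, two 14 mm wide battens along its y at x = -36 and +36 mm, tops 26 mm above the table, with four pairs of spring clips, 58 mm free between the battens for fingers; a white drip trough, 18 mm high, from x = 61 to 139 mm. Origin under the centre of the base, on the table; x across the battens to the trough, z up
- clip0 (a point): clip pair 0, at y = -75 mm on the holder: where the middle of a fully seated handle's axis lies, 34 mm above the table. Axes as the holder's; handle along x, bristles to +x. Two steel C clips, 10 mm long, at x = -36 and +36 mm, open upwards: mouth 17 mm wide 16 mm above this point, lips 10 mm apart 8 mm above it; a handle pressed down with some 15 N springs them apart and rests on the battens
- clip1 (a point): clip pair 1, at y = -25 mm on the holder: where the middle of a fully seated handle's axis lies, 34 mm above the table. Axes as the holder's; handle along x, bristles to +x. Two steel C clips, 10 mm long, at x = -36 and +36 mm, open upwards: mouth 17 mm wide 16 mm above this point, lips 10 mm apart 8 mm above it; a handle pressed down with some 15 N springs them apart and rests on the battens
- clip2 (a point): clip pair 2, at y = 25 mm on the holder: where the middle of a fully seated handle's axis lies, 34 mm above the table. Axes as the holder's; handle along x, bristles to +x. Two steel C clips, 10 mm long, at x = -36 and +36 mm, open upwards: mouth 17 mm wide 16 mm above this point, lips 10 mm apart 8 mm above it; a handle pressed down with some 15 N springs them apart and rests on the battens
- clip3 (a point): clip pair 3, at y = 75 mm on the holder: where the middle of a fully seated handle's axis lies, 34 mm above the table. Axes as the holder's; handle along x, bristles to +x. Two steel C clips, 10 mm long, at x = -36 and +36 mm, open upwards: mouth 17 mm wide 16 mm above this point, lips 10 mm apart 8 mm above it; a handle pressed down with some 15 N springs them apart and rests on the battens
- pot_blue_mid (a point): blue plastic water pot, empty, 58 mm in outer diameter, 80 mm high, wall 3 mm, open at the top; this point is on its axis half-way up (40 mm above its foot). z points up to its mouth, x towards the hanging bar on its back: a 40 mm wide, 4 mm thick, 8 mm high bar whose centre is 44 mm from the pot's axis, its underside 62 mm above the foot, held by two lugs, leaving a slot 13 mm deep between bar and pot. 110 g
- pot_yellow_mid (a point): yellow plastic water pot, empty, 58 mm in outer diameter, 80 mm high, wall 3 mm, open at the top; this point is on its axis half-way up (40 mm above its foot). z points up to its mouth, x towards the hanging bar on its back: a 40 mm wide, 4 mm thick, 8 mm high bar whose centre is 44 mm from the pot's axis, its underside 62 mm above the foot, held by two lugs, leaving a slot 13 mm deep between bar and pot. 110 g
- stand: pot stand, fixed: upright board 270 mm wide, 160 mm high, front face at x = 0, facing -x. Two hooks, at y = +68 and -68 mm, one pot on each: a pot's bar hangs in a saddle 130 mm up behind a tongue rising 16 mm above it: raise a pot more than 16 mm, then it can come away to -x. A hung pot's axis is at x = -54 mm, its rim 148 mm up. Origin on the table under the middle of the front face
- coaster0_top (a point): centre of the top face of a round cork coaster, fixed, 90 mm in diameter, 5 mm thick
- coaster1_top (a point): centre of the top face of a round cork coaster, fixed, 90 mm in diameter, 5 mm thick
- tape: roll of masking tape lying flat, 72 mm across, 24 mm high; origin under its centre. Not part of the job: leave it be
- tub: small white paint tub with blue lid, 52 mm across, 50 mm high; origin under its centre. Not part of the job: leave it be
Things that resemble listed ones, but are neither listed nor needed, are in the scene too. There is more than one size of the part that bears pot_yellow_mid; the job needs the larger.

How it is judged:
By the outcome, as a careful person would: the job done as asked, in the order asked, and still so for the second after the job is handed in, with the robot touching nothing.
Of brush_red, brush_green, brush_purple, brush_orange only 3 to 4 are there at a start; the rules pass over those that are not, and their reading is None.
At some moment in a run one of brush_red, brush_green, brush_purple, brush_orange may be knocked a few centimetres aside while the robot is not near it.
It also fails if it takes over 200 s, if anything falls off the work surface, if the arm or the gripper's body presses on something with over 40 N, if the wrist force passes 120 N, or if a joint passes its speed limit or range.

## Working session

There is one attempt and no reset: what is moved stays moved. The work goes in short steps, Python scripts to look and compute and a tool call to move; the robot and the scene stay as the last step left them, time stands still between calls to the robot, and variables do not carry over. Pictures are saved under pics/ and viewed, about 12 in all and at most 16, crops included, and the job is handed in when it is done.

Besides the shell and the picture viewer there is one more tool, called after ">>>" in YAML: its name, and indented under it one key for each argument. send_rows: Moves the arm, as the interface text tells. Its arguments: {"type":"object","properties":{"motion":{"type":"array"},"force":{"type":"number"}},"required":["motion"]}

```bash
ls; mkdir -p pics; cat > h.py <<'E'
import numpy as np, cv2
from plant import ctrl
from scipy.spatial.transform import Rotation as Ro
def cam(name):
    s=ctrl.get_state(); c=ctrl.read_camera(name)
    if name=="wrist":
        T=np.eye(4);T[:3,:3]=Ro.from_rotvec(s["tool_rot"]).as_matrix();T[:3,3]=s["eef_pos"]
        M=T@np.array(c["hand_eye"]); c["R"]=M[:3,:3].T; c["t"]=-M[:3,:3].T@M[:3,3]
    return c
def ray(c,u,v):
    xd,yd=(u-c["cx"])/c["fx"],(v-c["cy"])/c["fy"]; x,y=xd,yd
    for _ in range(20):
        f=1+c["k1"]*(x*x+y*y); x,y=xd/f,yd/f
    R=np.array(c["R"]); return -R.T@np.array(c["t"]), R.T@np.array([x,y,1.])
def onz(c,u,v,z):
    o,d=ray(c,u,v); return o+d*(z-o[2])/d[2]
def proj(c,X):
    p=np.array(c["R"])@np.array(X)+np.array(c["t"]); x,y=p[0]/p[2],p[1]/p[2]; f=1+c["k1"]*(x*x+y*y)
    return c["fx"]*x*f+c["cx"],c["fy"]*y*f+c["cy"]
def tri(c1,p1,c2,p2):
    o1,d1=ray(c1,*p1);o2,d2=ray(c2,*p2)
    k=np.linalg.lstsq(np.c_[d1,-d2],o2-o1,rcond=None)[0]
    a,b=o1+k[0]*d1,o2+k[1]*d2; return (a+b)/2,np.linalg.norm(a-b)
E
python3 - <<'E'
from h import *
import pickle
s=ctrl.get_state(); print({k:np.round(v,3) for k,v in s.items()})
for n in("scene","top","wrist"):
    c=cam(n); cv2.imwrite(f"pics/{n}0.png",c["image"]); pickle.dump(c,open(n+"0.pkl","wb"))
    R=np.array(c["R"]);print(n,c["fx"],c["k1"],np.round(-R.T@np.array(c["t"]),3),np.round(R,2).tolist())
E
```

```text
pics
{'time': np.float64(0.0), 'joint_pos': array([-1.337,  0.384,  0.044,  1.6  , -0.018,  1.161, -0.05 ]), 'qvel': array([ 0.001,  0.001, -0.001,  0.001, -0.   ,  0.   ,  0.001]), 'joint_torque': array([-0.0000e+00, -4.3346e+01,  1.0250e+00, -2.4950e+01,  1.1000e-02,
        1.2000e-02, -0.0000e+00]), 'eef_pos': array([0.211, 0.614, 0.23 ]), 'tool_rot': array([ 2.556,  1.823, -0.003]), 'contact_force': array([ 0.868,  0.543, -0.632]), 'moment': array([ 0.003,  0.008, -0.043]), 'finger_gap': np.float64(0.085)}
scene 458.543892935354 -0.0582163919167266 [ 1.338 -0.073  0.993] [[0.11, 0.99, -0.0], [0.74, -0.08, -0.67], [-0.67, 0.07, -0.74]]
top 489.7489121078823 -0.11895604144928747 [0.27  0.036 1.795] [[0.02, -1.0, 0.01], [-0.98, -0.02, -0.17], [0.17, -0.0, -0.98]]
wrist 342.9428236628231 -0.01987353533977125 [0.143 0.639 0.373] [[0.33, 0.95, -0.0], [0.91, -0.31, 0.29], [0.27, -0.09, -0.96]]
```

View pics/scene0.png

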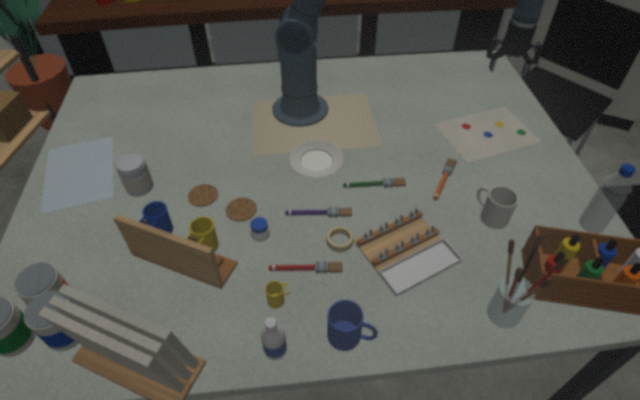

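View pics/top0.png

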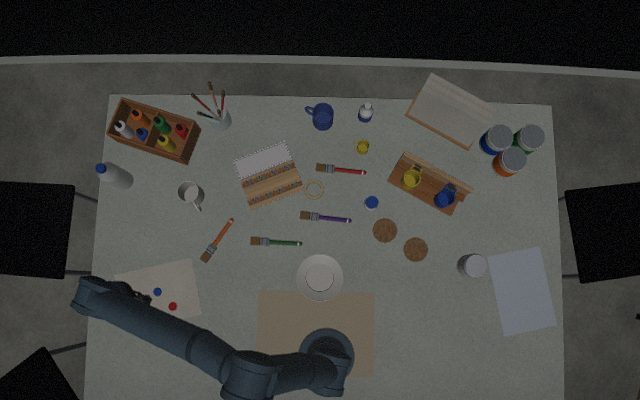

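Scene: hung yellow pot at scene (203,236) / top (412,178), and hung blue pot at scene (156,218) / top (445,197). Look-alikes are the small loose yellow pot at scene (275,293), the blue mug at scene (346,325), the loose tub with the blue lid at scene (260,228), and the brushes in the jar at scene (512,290). The four table brushes are red (305,267), purple (318,212), green (375,183) and orange (445,178). The hung yellow pot is the larger one. I'll check this with a close crop.

```bash
python3 - <<'E'
from h import *
import pickle
t=pickle.load(open("top0.pkl","rb"));s=pickle.load(open("scene0.pkl","rb"))
def up(c,x0,y0,x1,y1,w):
    i=c["image"][y0:y1,x0:x1]; k=w/(x1-x0); i=cv2.resize(i,None,fx=k,fy=k,interpolation=cv2.INTER_CUBIC); return cv2.convertScaleAbs(i,alpha=1.6)
a=up(t,225,130,485,270,780)[:420]; b=up(s,100,180,470,300,780)[:180*2]
cv2.imwrite("pics/crop0.png",a)
# coasters / brushes
hsv=cv2.cvtColor(t["image"],cv2.COLOR_BGR2HSV)
pts={"coasA":(385,230),"coasB":(415.5,249.5)}
for n,p in pts.items(): print(n,np.round(onz(t,*p,.005),3))
hues={"orange":(5,16,200,265,215,240),"red":(0,4,315,370,160,180),"purple":(118,150,295,355,205,225),"green":(45,90,250,305,232,250)}
for n,(u,v) in {"r":(352,170),"g":(290,243),"p":(340,219),"o":(227,228),"yb":(412,178),"bb":(445,197)}.items(): print(n,hsv[v,u])
for n,(a,b,x0,x1,y0,y1) in hues.items():
    m=np.zeros(hsv.shape[:2],np.uint8); m[y0:y1,x0:x1]=((hsv[...,0]>=a)&(hsv[...,0]<=b)&(hsv[...,1]>(70 if n!="orange" else 130)))[y0:y1,x0:x1]
    y,x=np.nonzero(m); 
    if len(x)<10: print(n,len(x));continue
    P=np.array([onz(t,i,j,.008)[:2] for i,j in zip(x,y)]); c=P.mean(0); w,V=np.linalg.eigh(np.cov(P.T)); d=V[:,1]; q=(P-c)@d
    print(n,len(x),c.round(3),d.round(2),q.min().round(3),q.max().round(3))
E
```

```text
coasA [ 0.455 -0.209  0.005]
coasB [ 0.386 -0.322  0.005]
r [  0 176  90]
g [ 67 142  72]
p [132 139  77]
o [ 10 174 107]
yb [ 24 183 121]
bb [109 207  91]
orange 82 [0.441 0.381] [-0.76  0.65] -0.057 0.045
red 104 [ 0.674 -0.074] [0.09 1.  ] -0.06 0.057
purple 109 [ 0.493 -0.021] [0.09 1.  ] -0.059 0.056
green 99 [0.401 0.162] [0.03 1.  ] -0.064 0.053
```

View pics/crop0.png

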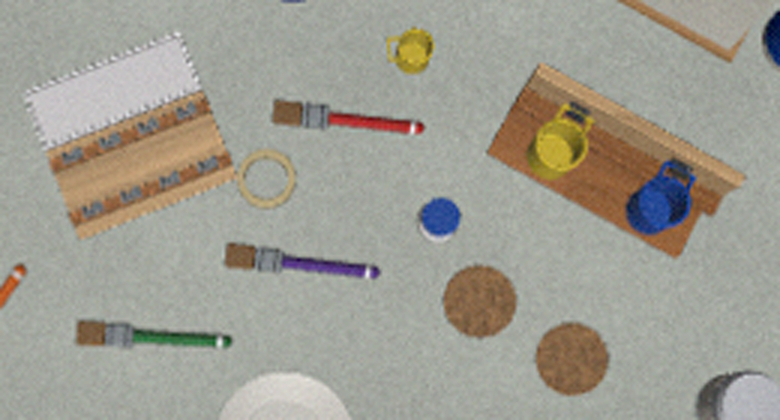

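```bash
cat >> h.py <<'E'
def go(xyz,jaw=None):
    """slide (cm) and yaw (deg) from the measured pose to TCP xyz, jaw angle deg (tool x in world)"""
    s=ctrl.get_state(); R=Ro.from_rotvec(s["tool_rot"]).as_matrix(); a=np.degrees(np.arctan2(R[1,0],R[0,0]))
    d=R.T@(np.array(xyz)-s["eef_pos"])*100; y=0 if jaw is None else ((a-jaw+90)%180-90)
    print("slide",d.round(2),"yaw",round(y,1),"| at",s["eef_pos"].round(4),"jaw",a.round(1),"tilt",R[2].round(3),"q7",s["joint_pos"][6].round(2),"gap",s["finger_gap"].round(4),"F",s["contact_force"].round(1),"t",round(s["time"],1))
E
python3 - <<'E'
from h import *
import pickle
t=pickle.load(open("top0.pkl","rb"))
f=lambda u,v,z: onz(t,u/3+225,v/3+130,z)[:2]
tr=[f(25,95,.018),f(180,35,.018),f(205,92,.018),f(52,150,.018)]
print("trough",np.round(tr,3).tolist(),"c",np.mean(tr,0).round(3))
b=[f(80,238,.008),f(235,178,.008)]; print("base",np.round(b,3).tolist())
print("board",f(543,65,.16).round(3),f(745,178,.16).round(3))
print("pots rim",f(562,145,.148).round(3),f(660,205,.148).round(3))
go([.43,-.20,.30],60.6)
E
```

```text
trough [[0.697, 0.359], [0.778, 0.169], [0.705, 0.135], [0.627, 0.322]] c [0.702 0.246]
base [[0.52, 0.283], [0.6, 0.095]]
board [ 0.713 -0.261] [ 0.586 -0.494]
pots rim [ 0.621 -0.284] [ 0.554 -0.397]Traceback (most recent call last):
  File "<stdin>", line 10, in <module>
  File "h.py", line 28, in go
    print("slide",d.round(2),"yaw",round(y,1),"| at",s["eef_pos"].round(4),"jaw",a.round(1),"tilt",R[2].round(3),"q7",s["joint_pos"][6].round(2),"gap",s["finger_gap"].round(4),"F",s["contact_force"].round(1),"t",round(s["time"],1))
                                                                                                                                                       ^^^^^^^^^^^^^^^^^^^^^
AttributeError: 'float' object has no attribute 'round'
```

```bash
sed -i 's/a.round(1)/np.round(a,1)/; s/s\["joint_pos"\]\[6\].round(2)/np.round(s["joint_pos"],2)/; s/s\["finger_gap"\].round(4)/round(float(s["finger_gap"]),4)/' h.py; python3 -c "
from h import *
go([.56,-.32,.33],60.6)"
```

```text
slide [-76.96  63.36  -9.82] yaw 10.4 | at [0.2115 0.6139 0.2302] jaw 71.0 tilt [-0.002  0.    -1.   ] q7 [-1.34  0.38  0.04  1.6  -0.02  1.16 -0.05] gap 0.0855 F [-0.6 -0.  -0.2] t 0.1
```

>>> send_rows:
  motion:
    - {"slide": [-4, 3.2, -1], "yaw": 2, "claw": 1}
    - {"slide": [-8, 6.4, -2], "yaw": 4, "claw": 1}
    - {"slide": [-12, 9.6, -3], "yaw": 6, "claw": 1}
    - {"slide": [-15, 12, -4], "yaw": 8, "claw": 1}
    - {"slide": [-18, 14.4, -5], "yaw": 10, "claw": 1}
    - {"slide": [-21, 16.8, -6], "yaw": 10.4, "claw": 1}
    - {"slide": [-24, 19.2, -7], "yaw": 10.4, "claw": 1}
    - {"slide": [-27, 21.6, -8], "yaw": 10.4, "claw": 1}
    - {"slide": [-30, 24, -9], "yaw": 10.4, "claw": 1}
    - {"slide": [-30, 24, -9.8], "yaw": 10.4, "claw": 1}

```text
time: 0.98
eef_pos: [0.3424, 0.2467, 0.329]
tool_rot: [2.717, 1.575, -0.003]
contact_force: [0.8, 0.2, -0.2]
finger_gap: 0.086
```

```bash
python3 -c "
from h import *
go([.56,-.32,.33],60.6)"
```

```text
slide [-3.836e+01  4.705e+01 -1.000e-02] yaw -0.4 | at [0.3424 0.2467 0.329 ] jaw 60.2 tilt [-0.002  0.    -1.   ] q7 [-1.04 -0.16  0.29  1.99  0.05  1.31  0.28] gap 0.086 F [ 0.8  0.2 -0.2] t 1.0
```

>>> send_rows:
  motion:
    - {"slide": [-2.5, 3.1, 0], "yaw": 0, "claw": 1}
    - {"slide": [-5, 6.1, 0], "yaw": 0, "claw": 1}
    - {"slide": [-7.5, 9.2, 0], "yaw": 0, "claw": 1}
    - {"slide": [-10, 12.3, 0], "yaw": 0, "claw": 1}
    - {"slide": [-12.5, 15.3, 0], "yaw": 0, "claw": 1}
    - {"slide": [-15, 18.4, 0], "yaw": 0, "claw": 1}
    - {"slide": [-17.5, 21.5, 0], "yaw": 0, "claw": 1}
    - {"slide": [-20, 24.5, 0], "yaw": 0, "claw": 1}
    - {"slide": [-22.5, 27.6, 0], "yaw": 0, "claw": 1}
    - {"slide": [-25, 30.7, 0], "yaw": 0, "claw": 1}

```text
time: 1.82
eef_pos: [0.4855, -0.1177, 0.3294]
tool_rot: [-2.712, -1.585, -0.003]
contact_force: [0.1, 0.8, -1.5]
finger_gap: 0.0856
```

>>> send_rows:
  motion:
    - {"slide": [-2.3, 2.8, 0], "yaw": 0, "claw": 1}
    - {"slide": [-4.6, 5.6, 0], "yaw": 0, "claw": 1}
    - {"slide": [-6.9, 8.4, 0], "yaw": 0, "claw": 1}
    - {"slide": [-9.2, 11.2, 0], "yaw": 0, "claw": 1}
    - {"slide": [-11.4, 13.9, 0], "yaw": 0, "claw": 1}
    - {"slide": [-13.4, 16.3, 0], "yaw": 0, "claw": 1}
    - {"slide": [-13.4, 16.3, 0], "yaw": 0, "claw": 1}
    - {"slide": [-13.4, 16.3, 0], "yaw": 0, "claw": 1}
    - {"slide": [-13.4, 16.3, 0], "yaw": 0, "claw": 1}

```text
time: 2.57
eef_pos: [0.5616, -0.3119, 0.3287]
tool_rot: [-2.711, -1.584, 0.0]
contact_force: [0.3, 0.9, -0.3]
finger_gap: 0.0853
```

```bash
python3 - <<'E'
from h import *
import pickle
go([.56,-.32,.33],60.6)
c=cam("wrist"); pickle.dump(c,open("w1.pkl","wb")); cv2.imwrite("pics/w1.png",cv2.convertScaleAbs(c["image"],alpha=1.5))
print(proj(c,[.621,-.284,.148]),proj(c,[.554,-.397,.148]))
E
```

```text
slide [-0.79  0.26 -0.13] yaw -0.0 | at [ 0.5616 -0.3119  0.3287] jaw 60.6 tilt [ 0.001 -0.002 -1.   ] q7 [-0.27  0.44  0.98  1.53 -0.37  1.37  1.79] gap 0.0853 F [ 0.3  0.9 -0.3] t 2.6
(np.float64(371.59362627151035), np.float64(219.74674596235639)) (np.float64(239.80297408569783), np.float64(217.00556214462642))
```

View pics/w1.png

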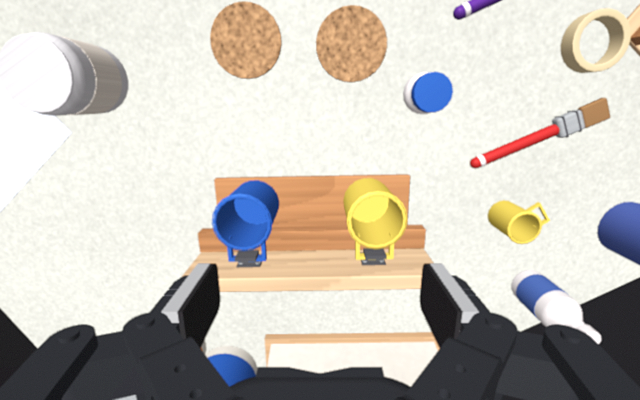

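The wrist view shows the big blue pot's rim near (245,220) and the big yellow pot's near (376,219). The board edge runs level with the jaw axis. The coasters are at (246,40) and (351,43), and the small yellow mug is separate at (516,222).

```bash
python3 - <<'E'
from h import *
import pickle
c=pickle.load(open("w1.pkl","rb")); hsv=cv2.cvtColor(c["image"],cv2.COLOR_BGR2HSV)
for n,lo,hi,x0,x1 in(("blue",105,125,205,290),("yellow",20,34,335,415)):
    m=np.zeros(hsv.shape[:2],bool); m[170:275,x0:x1]=((hsv[...,0]>=lo)&(hsv[...,0]<=hi)&(hsv[...,1]>100))[170:275,x0:x1]
    for r in(204,212,220,228,236,242):
        x=np.nonzero(m[r])[0]; print(n,r,x.min(),x.max(),end="; ")
    x=np.nonzero(m[220])[0]; col=int(x.mean()); y=np.nonzero(m[:,col])[0]; print("col",col,y.min(),y.max())
    # rim outline: left/right extremes and front bottom edge -> circle fit on z=.148
    P=[]
    for r in range(216,240,2):
        x=np.nonzero(m[r])[0]; P+= [onz(c,x.min(),r,.148)[:2],onz(c,x.max()+1,r,.148)[:2]]
    P=np.array(P); k=np.linalg.lstsq(np.c_[2*P,np.ones(len(P))],(P**2).sum(1),rcond=None)[0]; print(n,"centre",k[:2].round(4),"r",np.sqrt(k[2]+k[0]**2+k[1]**2).round(4))
for n,(u0,u1) in{"c_blue":(195,295),"c_yel":(300,400)}.items():
    m=np.zeros(hsv.shape[:2],np.uint8); m[0:95,u0:u1]=(hsv[0:95,u0:u1,1]>80)*255
    cs=max(cv2.findContours(m,0,1)[0],key=cv2.contourArea); (x,y),ax,_=cv2.fitEllipse(cs); P=[onz(c,x-ax[0]/2,y,.005),onz(c,x+ax[0]/2,y,.005)]
    print(n,(x,y),ax,onz(c,x,y,.005).round(4),np.linalg.norm(P[0]-P[1]).round(4))
for u,v in((203,251),(423,252)): print("board",onz(c,u,v,.16).round(4))
E
```

```text
blue 204 218 277; blue 212 214 275; blue 220 213 272; blue 228 214 270; blue 236 218 267; blue 242 223 264; col 242 184 250
blue centre [ 0.5584 -0.3966] r 0.0302
yellow 204 344 403; yellow 212 346 406; yellow 220 347 406; yellow 228 348 405; yellow 236 351 400; yellow 242 355 395; col 376 180 248
yellow centre [ 0.6245 -0.2797] r 0.0303
c_blue (245.3362579345703, 39.629093170166016) (68.54549407958984, 75.94757080078125) [ 0.3861 -0.3174  0.005 ] 0.0857
c_yel (351.07928466796875, 43.226837158203125) (68.78753662109375, 75.10013580322266) [ 0.4546 -0.2045  0.005 ] 0.0861
board [ 0.5638 -0.4438  0.16  ]
board [ 0.6717 -0.2545  0.16  ]
```

```bash
python3 -c "
from h import *
go([.6235,-.2815,.23],60.6)"
```

```text
slide [5.56 3.94 9.9 ] yaw 0.1 | at [ 0.562  -0.3109  0.3289] jaw 60.7 tilt [ 0.001 -0.001 -1.   ] q7 [-0.27  0.43  0.98  1.53 -0.37  1.37  1.79] gap 0.0854 F [0.1 0.4 0.5] t 2.6
```

>>> send_rows:
  motion:
    - {"slide": [2.8, 2, 3], "yaw": 0, "claw": 1}
    - {"slide": [5.6, 3.9, 6], "yaw": 0, "claw": 1}
    - {"slide": [5.6, 3.9, 9], "yaw": 0, "claw": 1}
    - {"slide": [5.6, 3.9, 12], "yaw": 0, "claw": 1}
    - {"slide": [5.6, 3.9, 15], "yaw": 0, "claw": 1}
    - {"slide": [5.6, 3.9, 17.5], "yaw": 0, "claw": 1}
    - {"slide": [5.6, 3.9, 19.5], "yaw": 0, "claw": 1}
    - {"slide": [5.6, 3.9, 21], "yaw": 0, "claw": 1}
    - {"slide": [5.6, 3.9, 21.5], "yaw": 0, "claw": 1}
    - {"slide": [5.6, 3.9, 21.5], "yaw": 0, "claw": 1}

```text
time: 3.45
eef_pos: [0.623, -0.2807, 0.1133]
tool_rot: [-2.709, -1.586, 0.001]
contact_force: [-0.0, 0.4, -0.2]
finger_gap: 0.0856
```

>>> send_rows:
  motion:
    - {"slide": [0, 0, 0], "yaw": 0, "claw": 0.6}
    - {"slide": [0, 0, 0], "yaw": 0, "claw": 0.6}
    - {"slide": [0, 0, 0], "yaw": 0, "claw": 0.6}
    - {"slide": [0, 0, 0], "yaw": 0, "claw": 0.6}
    - {"slide": [0, 0, 0], "yaw": 0, "claw": 0.5}
    - {"slide": [0, 0, 0], "yaw": 0, "claw": 0.5}
    - {"slide": [0, 0, 0], "yaw": 0, "claw": 0.5}
    - {"slide": [0, 0, 0], "yaw": 0, "claw": 0.5}
  force: 25

```text
time: 4.12
eef_pos: [0.6246, -0.2833, 0.1166]
tool_rot: [2.711, 1.584, 0.004]
contact_force: [-0.8, 1.5, 6.0]
finger_gap: 0.058
```

```bash
python3 - <<'E'
from h import *
go([.6235,-.2815,.113],60.6)
c=cam("wrist"); cv2.imwrite("pics/w2.png",cv2.convertScaleAbs(c["image"],alpha=1.5))
E
```

```text
slide [ 0.1  -0.19  0.36] yaw 0.0 | at [ 0.6246 -0.2833  0.1166] jaw 60.6 tilt [ 0.001  0.003 -1.   ] q7 [-0.2   0.7   0.82  1.62 -0.57  1.06  1.84] gap 0.058 F [-0.8  1.5  6. ] t 4.1
```

View pics/w2.png

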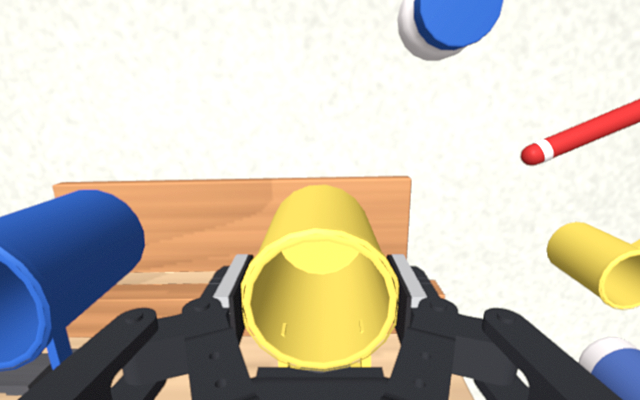

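>>> send_rows:
  motion:
    - {"slide": [0, 0, -1.5], "yaw": 0, "claw": 0.5}
    - {"slide": [0, 0, -3.5], "yaw": 0, "claw": 0.5}
    - {"slide": [0, 0, -5.5], "yaw": 0, "claw": 0.5}
    - {"slide": [0, 0, -5.5], "yaw": 0, "claw": 0.5}
    - {"slide": [0, -2.5, -5.5], "yaw": 0, "claw": 0.5}
    - {"slide": [0, -5.5, -5.5], "yaw": 0, "claw": 0.5}
    - {"slide": [-0.5, -9, -5.5], "yaw": 0, "claw": 0.5}
    - {"slide": [-1.2, -12.5, -5.5], "yaw": 0, "claw": 0.5}
    - {"slide": [-1.9, -16, -5], "yaw": 0, "claw": 0.5}
    - {"slide": [-1.9, -18.2, -3], "yaw": 0, "claw": 0.5}

```text
time: 5.0
eef_pos: [0.4527, -0.2111, 0.145]
tool_rot: [2.715, 1.58, 0.004]
contact_force: [-0.7, -0.3, -2.1]
finger_gap: 0.0583
```

>>> send_rows:
  motion:
    - {"slide": [0, 0, 0], "yaw": 0, "claw": 0.5}
    - {"slide": [0, 0, 0], "yaw": 0, "claw": 0.5}
    - {"slide": [0, 0, 0], "yaw": 0, "claw": 0.5}

```text
time: 5.25
eef_pos: [0.4561, -0.2103, 0.1445]
tool_rot: [2.711, 1.585, 0.001]
contact_force: [0.9, -0.5, -0.4]
finger_gap: 0.0577
```

```bash
python3 - <<'E'
from h import *
go([.455,-.208,.0555],60.6)
c=cam("wrist"); cv2.imwrite("pics/w3.png",cv2.convertScaleAbs(c["image"],alpha=1.2))
E
```

```text
slide [ 0.14 -0.22  8.9 ] yaw 0.0 | at [ 0.4561 -0.2103  0.1445] jaw 60.6 tilt [ 0.     0.001 -1.   ] q7 [-0.52  0.32  1.    2.06 -0.34  0.93  1.73] gap 0.0577 F [ 0.9 -0.5 -0.4] t 5.2
```

View pics/w3.png

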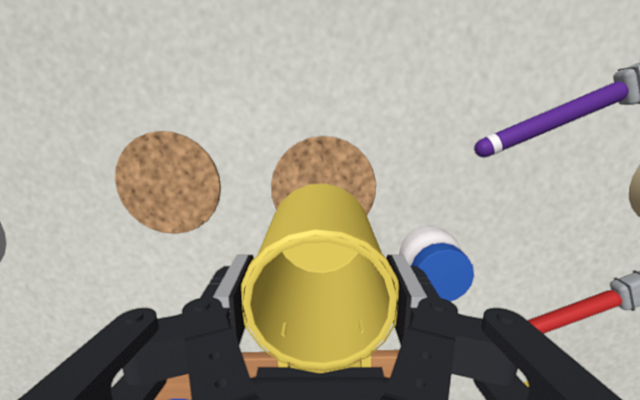

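```bash
python3 - <<'E'
from h import *
c=cam("wrist"); go([.455,-.208,.0555],60.6)
s=ctrl.get_state();R=Ro.from_rotvec(s["tool_rot"]).as_matrix()
f=lambda X:(R.T@(X-s["eef_pos"])).round(4)
print("tub lid",f(onz(c,443,272,.05)))
hsv=cv2.cvtColor(c["image"],cv2.COLOR_BGR2HSV)
m=np.zeros(hsv.shape[:2],np.uint8);m[100:260,90:240]=((hsv[...,0]<25)&(hsv[...,1]>80))[100:260,90:240]*255
(x,y),ax,_=cv2.fitEllipse(max(cv2.findContours(m,0,1)[0],key=cv2.contourArea));print("B",(x,y),ax,onz(c,x,y,.005).round(4))
m[:]=0;m[100:225,250:390]=((hsv[...,0]<20)&(hsv[...,1]>80))[100:225,250:390]*255
k=max(cv2.findContours(m,0,1)[0],key=cv2.contourArea)[:,0]; P=np.array([onz(c,u+.5,v+.5,.005)[:2] for u,v in k if v<165 or abs(u-323)>46]);P=P
q=np.linalg.lstsq(np.c_[2*P,np.ones(len(P))],(P**2).sum(1),rcond=None)[0];print("A",q[:2].round(4),"r",np.sqrt(q[2]+q[0]**2+q[1]**2).round(4),f(np.r_[q[:2],.005]))
E
```

```text
slide [ 0.15 -0.38  8.97] yaw 0.0 | at [ 0.4574 -0.211   0.1452] jaw 60.6 tilt [-0.     0.003 -1.   ] q7 [-0.52  0.33  1.    2.06 -0.34  0.93  1.73] gap 0.0577 F [ 0.1 -0.3 -1. ] t 5.3
tub lid [0.0967 0.051  0.0954]
B (167.56668090820312, 180.22483825683594) (95.53921508789062, 107.85757446289062) [ 0.3854 -0.3164  0.005 ]
A [ 0.4559 -0.2046] r 0.0436 [ 0.0049 -0.0048  0.1402]
```

>>> send_rows:
  motion:
    - {"slide": [0.2, -0.3, 3], "yaw": 0, "claw": 0.5}
    - {"slide": [0.2, -0.3, 5.5], "yaw": 0, "claw": 0.5}
    - {"slide": [0.2, -0.3, 7.5], "yaw": 0, "claw": 0.5}
    - {"slide": [0.2, -0.3, 8.5], "yaw": 0, "claw": 0.5}
    - {"slide": [0.2, -0.3, 8.9], "yaw": 0, "claw": 0.5}
    - {"slide": [0.2, -0.3, 9.0], "yaw": 0, "claw": 0.5}
    - {"slide": [0.2, -0.3, 9.0], "yaw": 0, "claw": 0.5}
    - {"slide": [0.2, -0.3, 9.0], "yaw": 0, "claw": 0.5}

```text
time: 6.02
eef_pos: [0.4552, -0.2077, 0.0553]
tool_rot: [2.711, 1.584, 0.002]
contact_force: [0.6, 0.0, -0.2]
finger_gap: 0.0581
```

```bash
python3 - <<'E'
from h import *
go([.455,-.208,.0536],60.6)
E
```

```text
slide [-0.03 -0.    0.17] yaw -0.0 | at [ 0.4552 -0.2077  0.0553] jaw 60.6 tilt [ 0.     0.003 -1.   ] q7 [-0.38  0.48  0.85  2.11 -0.53  0.77  1.87] gap 0.0581 F [ 0.6  0.  -0.2] t 6.0
```

>>> send_rows:
  motion:
    - {"slide": [0, 0, 0.2], "yaw": 0, "claw": 0.5}
    - {"slide": [0, 0, 0.25], "yaw": 0, "claw": 0.5}
    - {"slide": [0, 0, 0.25], "yaw": 0, "claw": 0.85}
    - {"slide": [0, 0, 0.25], "yaw": 0, "claw": 0.9}
    - {"slide": [0, 0, 0.25], "yaw": 0, "claw": 1}
    - {"slide": [0, 0, 0.25], "yaw": 0, "claw": 1}
    - {"slide": [0, 0, -2], "yaw": 0, "claw": 1}
    - {"slide": [0, 0, -5], "yaw": 0, "claw": 1}
    - {"slide": [0, 0, -9], "yaw": 0, "claw": 1}
    - {"slide": [0, 0, -13], "yaw": 0, "claw": 1}

```text
time: 6.85
eef_pos: [0.4524, -0.2067, 0.1846]
tool_rot: [-2.712, -1.583, 0.005]
contact_force: [1.0, 1.4, 1.1]
finger_gap: 0.0853
```

>>> send_rows:
  motion:
    - {"slide": [0, 0, -4], "yaw": 0, "claw": 1}
    - {"slide": [0, 0, -5], "yaw": 0, "claw": 1}
    - {"slide": [0, 0, -5], "yaw": 0, "claw": 1}

```text
time: 7.1
eef_pos: [0.4565, -0.2079, 0.2377]
tool_rot: [2.709, 1.583, 0.012]
contact_force: [0.6, -0.4, -0.3]
finger_gap: 0.0849
```

```bash
python3 - <<'E'
from h import *
go([.558,-.401,.114],60.6)
E
```

```text
slide [-11.9   18.23  12.45] yaw 0.0 | at [ 0.4565 -0.2079  0.2377] jaw 60.6 tilt [ 0.004  0.007 -1.   ] q7 [-0.69  0.14  1.13  1.98 -0.14  1.1   1.56] gap 0.0849 F [ 0.6 -0.4 -0.3] t 7.1
```

>>> send_rows:
  motion:
    - {"slide": [-2, 3, 0], "yaw": 0, "claw": 1}
    - {"slide": [-4, 6, 0], "yaw": 0, "claw": 1}
    - {"slide": [-6, 9, 0], "yaw": 0, "claw": 1}
    - {"slide": [-8, 12.2, 0], "yaw": 0, "claw": 1}
    - {"slide": [-10, 15.2, 0], "yaw": 0, "claw": 1}
    - {"slide": [-11.9, 18.2, 0], "yaw": 0, "claw": 1}
    - {"slide": [-11.9, 18.2, 0], "yaw": 0, "claw": 1}
    - {"slide": [-11.9, 18.2, 3], "yaw": 0, "claw": 1}
    - {"slide": [-11.9, 18.2, 6], "yaw": 0, "claw": 1}
    - {"slide": [-11.9, 18.2, 6], "yaw": 0, "claw": 1}

```text
time: 7.93
eef_pos: [0.5494, -0.3957, 0.1647]
tool_rot: [-2.701, -1.576, 0.01]
contact_force: [-0.8, 0.8, -1.6]
finger_gap: 0.0853
```

```bash
python3 - <<'E'
from h import *
go([.558,-.401,.114],60.6)
E
```

```text
slide [-0.05  1.09  5.05] yaw -0.1 | at [ 0.5494 -0.3957  0.1647] jaw 60.5 tilt [ 0.002 -0.016 -1.   ] q7 [-0.06  0.67  0.91  1.6  -0.56  1.17  2.03] gap 0.0853 F [-0.8  0.8 -1.6] t 7.9
```

>>> send_rows:
  motion:
    - {"slide": [0, 0, 0], "yaw": 0, "claw": 1}
    - {"slide": [0, 0, 0], "yaw": 0, "claw": 1}
    - {"slide": [0, 0, 0], "yaw": 0, "claw": 1}

```text
time: 8.18
eef_pos: [0.5546, -0.4006, 0.176]
tool_rot: [2.71, 1.584, 0.002]
contact_force: [-0.2, 0.4, 0.3]
finger_gap: 0.0849
```

```bash
python3 - <<'E'
from h import *
go([.558,-.401,.114],60.6)
E
```

```text
slide [0.13 0.31 6.2 ] yaw 0.0 | at [ 0.5546 -0.4006  0.176 ] jaw 60.6 tilt [-0.     0.003 -1.   ] q7 [-0.06  0.66  0.91  1.59 -0.56  1.17  2.03] gap 0.0849 F [-0.2  0.4  0.3] t 8.2
```

Settled. The clearances are the same as for the first pot, so descend and grip.

>>> send_rows:
  motion:
    - {"slide": [0.1, 0.3, 1.5], "yaw": 0, "claw": 1}
    - {"slide": [0.1, 0.3, 3], "yaw": 0, "claw": 1}
    - {"slide": [0.1, 0.3, 4.5], "yaw": 0, "claw": 1}
    - {"slide": [0.1, 0.3, 5.6], "yaw": 0, "claw": 1}
    - {"slide": [0.1, 0.3, 6.2], "yaw": 0, "claw": 1}
    - {"slide": [0.1, 0.3, 6.2], "yaw": 0, "claw": 1}
    - {"slide": [0.1, 0.3, 6.2], "yaw": 0, "claw": 0.7}
    - {"slide": [0.1, 0.3, 6.2], "yaw": 0, "claw": 0.6}
    - {"slide": [0.1, 0.3, 6.2], "yaw": 0, "claw": 0.5}
    - {"slide": [0.1, 0.3, 6.2], "yaw": 0, "claw": 0.5}
  force: 25

```text
time: 9.02
eef_pos: [0.5574, -0.401, 0.1134]
tool_rot: [2.712, 1.584, 0.001]
contact_force: [-0.1, 0.3, 1.7]
finger_gap: 0.0585
```

>>> send_rows:
  motion:
    - {"slide": [0, 0, 0], "yaw": 0, "claw": 0.5}
    - {"slide": [0, 0, 0], "yaw": 0, "claw": 0.5}
    - {"slide": [0, 0, 0], "yaw": 0, "claw": 0.5}
    - {"slide": [0, 0, 0], "yaw": 0, "claw": 0.5}

```text
time: 9.35
eef_pos: [0.5574, -0.401, 0.1133]
tool_rot: [2.712, 1.584, 0.001]
contact_force: [-1.2, 0.1, 5.8]
finger_gap: 0.0584
```

```bash
python3 - <<'E'
from h import *
go([.386,-.321,.055],60.6)
E
```

```text
slide [ -1.45 -18.86   5.8 ] yaw -0.0 | at [ 0.5574 -0.401   0.1133] jaw 60.6 tilt [ 0.     0.001 -1.   ] q7 [-0.03  0.73  0.86  1.62 -0.61  1.08  2.06] gap 0.0584 F [-1.2  0.1  5.8] t 9.3
```

>>> send_rows:
  motion:
    - {"slide": [0, 0, -1.5], "yaw": 0, "claw": 0.5}
    - {"slide": [0, 0, -3.5], "yaw": 0, "claw": 0.5}
    - {"slide": [0, 0, -5.5], "yaw": 0, "claw": 0.5}
    - {"slide": [0, 0, -5.5], "yaw": 0, "claw": 0.5}
    - {"slide": [0, -2.5, -5.5], "yaw": 0, "claw": 0.5}
    - {"slide": [0, -5.5, -5.5], "yaw": 0, "claw": 0.5}
    - {"slide": [-0.5, -9, -5.5], "yaw": 0, "claw": 0.5}
    - {"slide": [-1.2, -12.5, -5.5], "yaw": 0, "claw": 0.5}
    - {"slide": [-1.4, -16, -5], "yaw": 0, "claw": 0.5}
    - {"slide": [-1.4, -18.9, -3], "yaw": 0, "claw": 0.5}

```text
time: 10.18
eef_pos: [0.3836, -0.3206, 0.1427]
tool_rot: [2.712, 1.581, 0.002]
contact_force: [-0.1, -0.7, -1.8]
finger_gap: 0.0585
```

>>> send_rows:
  motion:
    - {"slide": [0, 0, 0], "yaw": 0, "claw": 0.5}
    - {"slide": [0, 0, 0], "yaw": 0, "claw": 0.5}
    - {"slide": [0, 0, 0], "yaw": 0, "claw": 0.5}
    - {"slide": [0, 0, 0], "yaw": 0, "claw": 0.5}

```text
time: 10.52
eef_pos: [0.3873, -0.3208, 0.143]
tool_rot: [2.709, 1.585, 0.001]
contact_force: [0.3, -0.1, 0.4]
finger_gap: 0.058
```

```bash
python3 - <<'E'
from h import *
go([.386,-.320,.052],60.6)
c=cam("wrist"); cv2.imwrite("pics/w4.png",cv2.convertScaleAbs(c["image"],alpha=1.2))
E
```

```text
slide [ 0.01 -0.18  9.1 ] yaw 0.1 | at [ 0.3873 -0.3208  0.143 ] jaw 60.7 tilt [-0.001  0.003 -1.   ] q7 [-0.31  0.36  1.07  2.07 -0.39  0.93  2.04] gap 0.058 F [ 0.3 -0.1  0.4] t 10.5
```

View pics/w4.png

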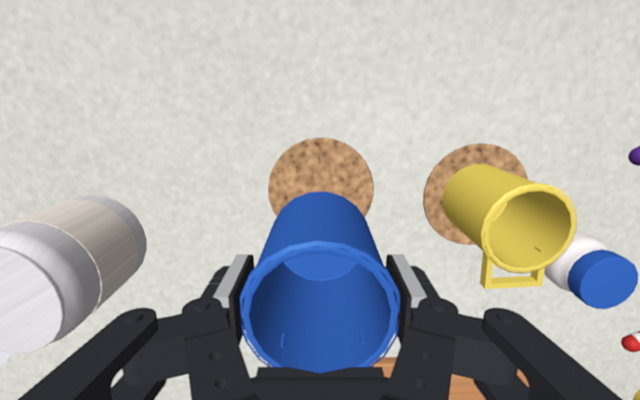

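Blue pot is laterally in line with its coaster (rim and coaster both at u≈321), and the yellow pot stands on its own coaster. Lowering now.

>>> send_rows:
  motion:
    - {"slide": [0, -0.15, 3], "yaw": 0, "claw": 0.5}
    - {"slide": [0, -0.15, 5.5], "yaw": 0, "claw": 0.5}
    - {"slide": [0, -0.15, 7.5], "yaw": 0, "claw": 0.5}
    - {"slide": [0, -0.15, 8.5], "yaw": 0, "claw": 0.5}
    - {"slide": [0, -0.15, 9], "yaw": 0, "claw": 0.5}
    - {"slide": [0, -0.15, 9.2], "yaw": 0, "claw": 0.5}
    - {"slide": [0, -0.15, 9.3], "yaw": 0, "claw": 0.5}
    - {"slide": [0, -0.15, 9.3], "yaw": 0, "claw": 0.5}

```text
time: 11.23
eef_pos: [0.385, -0.3198, 0.0511]
tool_rot: [-2.712, -1.585, -0.002]
contact_force: [-2.9, 3.2, 7.4]
finger_gap: 0.0582
```

>>> send_rows:
  motion:
    - {"slide": [0, 0, 0], "yaw": 0, "claw": 0.5}
    - {"slide": [0, 0, 0], "yaw": 0, "claw": 0.85}
    - {"slide": [0, 0, 0], "yaw": 0, "claw": 0.9}
    - {"slide": [0, 0, 0], "yaw": 0, "claw": 1}
    - {"slide": [0, 0, 0], "yaw": 0, "claw": 1}
    - {"slide": [0, 0, -2], "yaw": 0, "claw": 1}
    - {"slide": [0, 0, -5], "yaw": 0, "claw": 1}
    - {"slide": [0, 0, -9], "yaw": 0, "claw": 1}
    - {"slide": [0, 0, -13], "yaw": 0, "claw": 1}
    - {"slide": [0, 0, -17], "yaw": 0, "claw": 1}

```text
time: 12.07
eef_pos: [0.3835, -0.3193, 0.2205]
tool_rot: [-2.713, -1.583, 0.002]
contact_force: [1.9, 0.3, 1.2]
finger_gap: 0.0856
```

>>> send_rows:
  motion:
    - {"slide": [0, 0, -3], "yaw": 0, "claw": 1}
    - {"slide": [0, 0, -5], "yaw": 0, "claw": 1}
    - {"slide": [0, 0, -5], "yaw": 0, "claw": 1}

```text
time: 12.32
eef_pos: [0.3867, -0.3218, 0.2738]
tool_rot: [2.707, 1.581, 0.011]
contact_force: [0.4, -0.8, 0.3]
finger_gap: 0.0856
```

```bash
python3 - <<'E'
from h import *
go([.44,0,.28],0)
c=cam("wrist");hsv=cv2.cvtColor(c["image"],cv2.COLOR_BGR2HSV)
for X in([.4551,-.2077,.085],[.386,-.320,.085]): print(proj(c,X))
cv2.imwrite("pics/w5.png",cv2.convertScaleAbs(c["image"],alpha=1.2))
E
```

```text
slide [ 30.65 -11.17  -0.64] yaw 60.6 | at [ 0.3867 -0.3218  0.2738] jaw 60.6 tilt [ 0.003  0.009 -1.   ] q7 [-0.59  0.09  1.29  1.94 -0.1   1.17  1.79] gap 0.0856 F [ 0.4 -0.8  0.3] t 12.3
(np.float64(451.42964365445323), np.float64(182.03264310754275))
(np.float64(318.8592541953936), np.float64(177.0745966179834))
```

View pics/w5.png

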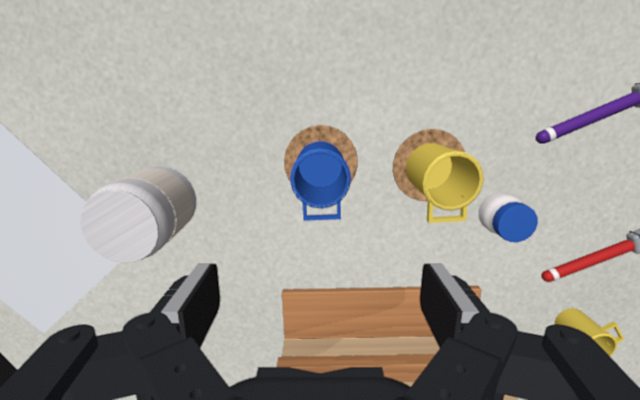

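Both pots stand on their coasters, blue at (321,172) and yellow at (444,180), with an even cork margin. Now the brushes, red first.

>>> send_rows:
  motion:
    - {"slide": [3.9, 1.1, 0], "yaw": 6.6, "claw": 1}
    - {"slide": [7.8, 2.1, 0], "yaw": 13.2, "claw": 1}
    - {"slide": [11.8, 3.2, 0], "yaw": 19.8, "claw": 1}
    - {"slide": [15.7, 4.2, 0], "yaw": 26.4, "claw": 1}
    - {"slide": [19.6, 5.3, 0], "yaw": 33, "claw": 0.9}
    - {"slide": [23.5, 6.4, 0], "yaw": 39.5, "claw": 0.8}
    - {"slide": [27.4, 7.4, 0], "yaw": 46, "claw": 0.7}
    - {"slide": [31.4, 8.5, 0], "yaw": 53, "claw": 0.5}
    - {"slide": [35.3, 9.5, 1], "yaw": 59.5, "claw": 0.4}
    - {"slide": [39, 10.6, 2], "yaw": 65.6, "claw": 0.4}
  force: 80

```text
time: 13.2
eef_pos: [0.6689, -0.0292, 0.2463]
tool_rot: [-3.138, 0.144, 0.004]
contact_force: [0.4, 0.4, 0.7]
finger_gap: 0.0343
```

>>> send_rows:
  motion:
    - {"slide": [0, 0, 0], "yaw": 0, "claw": 0.4}
    - {"slide": [0, 0, 0], "yaw": 0, "claw": 0.4}
    - {"slide": [0, 0, 0], "yaw": 0, "claw": 0.4}

```text
time: 13.45
eef_pos: [0.6668, -0.0323, 0.2467]
tool_rot: [3.136, -0.137, -0.007]
contact_force: [-0.9, -1.1, 0.7]
finger_gap: 0.0341
```

```bash
cat >> h.py <<'E'
HUE={"red":[(0,6),(174,180)],"green":[(50,85)],"purple":[(122,150)],"orange":[(7,16)]}
def brush(c,name,near,z=.008,r=.09):
    """handle (between end and ferrule) on plane z, near a world xy: middle of handle, direction (axis angle deg, unsigned), span"""
    hsv=cv2.cvtColor(c["image"],cv2.COLOR_BGR2HSV); H=hsv[...,0]
    m=sum(((H>=a)&(H<=b)) for a,b in HUE[name])>0; m&=(hsv[...,1]>120)&(hsv[...,2]>40)
    P=np.array([onz(c,x+.5,y+.5,z)[:2] for y,x in zip(*np.nonzero(m))]); P=P[np.linalg.norm(P-near,axis=1)<r]
    w,V=np.linalg.eigh(np.cov(P.T)); d=V[:,1]; q=P@d; n=P@V[:,0]; lo,hi=q.min(),q.max()
    mid=d*(lo+hi)/2+V[:,0]*n.mean(); ang=np.degrees(np.arctan2(d[1],d[0]))
    print(name,len(P),"mid",mid.round(4),"ang",ang.round(1),"len",(hi-lo).round(4),"wid",np.ptp(np.percentile(n,[2,98])).round(4),"ends",(mid-d*(hi-lo)/2).round(4),(mid+d*(hi-lo)/2).round(4)); return mid,ang
E
python3 - <<'E'
from h import *
c=cam("wrist"); brush(c,"red",[.674,-.074])
go([.672,-.074,.2],-5)
cv2.imwrite("pics/w6.png",cv2.convertScaleAbs(c["image"],alpha=1.2))
E
```

```text
red 1107 mid [ 0.6753 -0.0759] ang 85.0 len 0.1179 wid 0.0135 ends [ 0.6702 -0.1346] [ 0.6804 -0.0171]
slide [0.91 3.96 4.8 ] yaw -0.2 | at [ 0.6666 -0.0337  0.248 ] jaw -5.2 tilt [-0.002  0.002 -1.   ] q7 [-0.79  0.69  1.19  1.57 -0.66  1.34  0.39] gap 0.0341 F [ 0.2 -0.2 -0.1] t 13.5
```

View pics/w6.png

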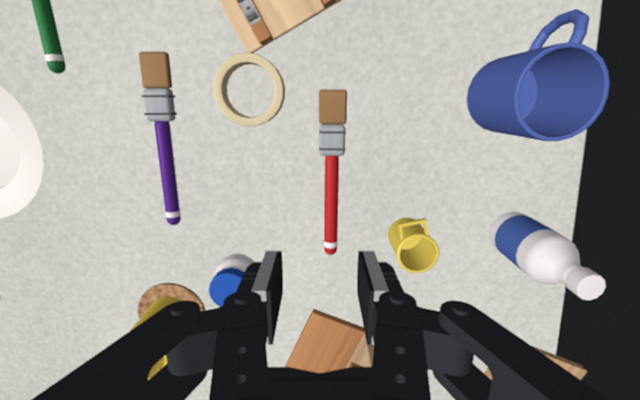

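Red handle runs (332,155)–(330,250), parallel to the fingers. The tape at (249,90) and the small yellow mug at (413,245) are clear of it.

>>> send_rows:
  motion:
    - {"slide": [0.5, 2, 3], "yaw": 0, "claw": 0.4}
    - {"slide": [0.9, 3.9, 6], "yaw": 0, "claw": 0.4}
    - {"slide": [0.9, 3.9, 9.5], "yaw": 0, "claw": 0.4}
    - {"slide": [0.9, 3.9, 13], "yaw": 0, "claw": 0.4}
    - {"slide": [0.9, 3.9, 16.5], "yaw": 0, "claw": 0.4}
    - {"slide": [0.9, 3.9, 19], "yaw": 0, "claw": 0.4}
    - {"slide": [0.9, 3.9, 21], "yaw": 0, "claw": 0.4}
    - {"slide": [0.9, 3.9, 21], "yaw": 0, "claw": 0.4}
    - {"slide": [0.9, 3.9, 21], "yaw": 0, "claw": 0.4}

```text
time: 14.25
eef_pos: [0.672, -0.0728, 0.0392]
tool_rot: [-3.138, 0.142, 0.003]
contact_force: [0.8, -0.4, 0.9]
finger_gap: 0.0342
```

```bash
python3 - <<'E'
from h import *
go([.673,-.073,.004],-5)
c=cam("wrist"); brush(c,"red",[.674,-.074])
E
```

```text
slide [0.11 0.01 3.52] yaw -0.2 | at [ 0.672  -0.0728  0.0392] jaw -5.2 tilt [-0.002  0.    -1.   ] q7 [-0.62  0.9   0.98  1.68 -0.85  1.04  0.56] gap 0.0342 F [ 0.8 -0.4  0.9] t 14.2
red 5324 mid [ 0.6752 -0.0765] ang 84.8 len 0.1219 wid 0.0146 ends [ 0.6696 -0.1372] [ 0.6807 -0.0158]
```

>>> send_rows:
  motion:
    - {"slide": [0.1, 0, 2], "yaw": 0, "claw": 0.4}
    - {"slide": [0.1, 0, 3], "yaw": 0, "claw": 0.4}
    - {"slide": [0.1, 0, 3.5], "yaw": 0, "claw": 0.4}
    - {"slide": [0.1, 0, 3.5], "yaw": 0, "claw": 0.4}
    - {"slide": [0.1, 0, 3.5], "yaw": 0, "claw": 0.1}
    - {"slide": [0.1, 0, 3.5], "yaw": 0, "claw": 0.1}
    - {"slide": [0.1, 0, 3.5], "yaw": 0, "claw": 0.1}
    - {"slide": [0.1, 0, 3.5], "yaw": 0, "claw": 0.1}
    - {"slide": [0.1, 0, 3.5], "yaw": 0, "claw": 0.1}
  force: 80

```text
time: 15.05
eef_pos: [0.6752, -0.0715, 0.0051]
tool_rot: [3.138, -0.137, 0.002]
contact_force: [-0.5, -0.4, 2.2]
finger_gap: 0.0124
```

```bash
python3 - <<'E'
from h import *
go([.641,.14,.15],-67)
E
```

```text
slide [ -5.23 -20.76 -14.5 ] yaw 62.0 | at [ 0.6752 -0.0715  0.0051] jaw -5.0 tilt [ 0.001  0.    -1.   ] q7 [-0.6   0.94  0.94  1.68 -0.89  1.    0.58] gap 0.0124 F [-0.5 -0.4  2.2] t 15.1
```

>>> send_rows:
  motion:
    - {"slide": [0, 0, 0], "yaw": 0, "claw": 0.1}
    - {"slide": [0, 0, 0], "yaw": 0, "claw": 0.1}
    - {"slide": [0, 0, -2], "yaw": 0, "claw": 0.1}
    - {"slide": [0, 0, -4], "yaw": 0, "claw": 0.1}
    - {"slide": [0, 0, -4], "yaw": 0, "claw": 0.1}
    - {"slide": [0, 0, -4], "yaw": 0, "claw": 0.1}

```text
time: 15.55
eef_pos: [0.6752, -0.0714, 0.0451]
tool_rot: [3.139, -0.137, 0.003]
contact_force: [0.3, -0.7, -0.3]
finger_gap: 0.0123
```

```bash
python3 - <<'E'
from h import *
go([.641,.14,.15],-67)
c=cam("wrist"); cv2.imwrite("pics/w7.png",cv2.convertScaleAbs(c["image"],alpha=1.2))
brush(c,"red",[.674,-.074],z=.045)
c=cam("scene"); cv2.imwrite("pics/s7.png",cv2.convertScaleAbs(cv2.resize(c["image"][200:320,240:400],None,fx=4,fy=4),alpha=1.5))
E
```

```text
slide [ -5.24 -20.76 -10.5 ] yaw 62.0 | at [ 0.6752 -0.0714  0.0451] jaw -5.0 tilt [ 0.002  0.    -1.   ] q7 [-0.62  0.9   0.98  1.68 -0.85  1.05  0.55] gap 0.0123 F [ 0.3 -0.7 -0.3] t 15.6
red 7227 mid [ 0.6752 -0.0719] ang 84.7 len 0.1113 wid 0.0148 ends [ 0.67   -0.1273] [ 0.6804 -0.0164]
```

View pics/w7.png

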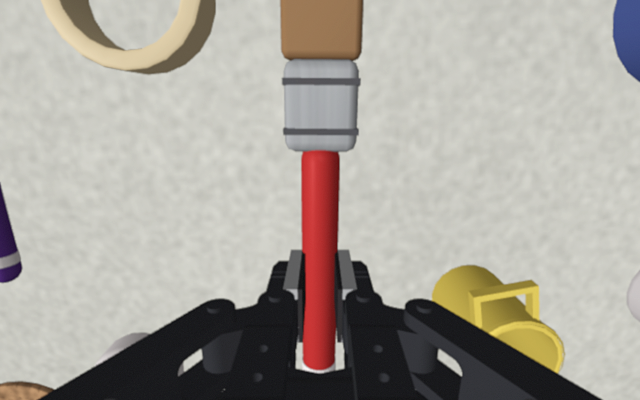

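Red is held centred, with the handle at u≈320 and the ferrule clear of the pads. Carrying it to the holder.

>>> send_rows:
  motion:
    - {"slide": [0, 0, -4], "yaw": 0, "claw": 0.1}
    - {"slide": [-0.6, -2.6, -8], "yaw": 7, "claw": 0.1}
    - {"slide": [-1.2, -5.2, -10.5], "yaw": 14, "claw": 0.1}
    - {"slide": [-1.8, -7.8, -10.5], "yaw": 21, "claw": 0.1}
    - {"slide": [-2.5, -10.4, -10.5], "yaw": 28, "claw": 0.1}
    - {"slide": [-3.2, -13, -10.5], "yaw": 35, "claw": 0.1}
    - {"slide": [-3.8, -15.6, -10.5], "yaw": 42, "claw": 0.1}
    - {"slide": [-4.5, -18.2, -10.5], "yaw": 49, "claw": 0.1}
    - {"slide": [-5.2, -20.8, -10.5], "yaw": 56, "claw": 0.1}
    - {"slide": [-5.2, -20.8, -10.5], "yaw": 62, "claw": 0.1}

```text
time: 16.48
eef_pos: [0.6395, 0.1502, 0.1462]
tool_rot: [-2.624, 1.726, 0.01]
contact_force: [0.1, 1.1, -0.7]
finger_gap: 0.0125
```

>>> send_rows:
  motion:
    - {"slide": [0, 0, 0], "yaw": 0, "claw": 0.1}
    - {"slide": [0, 0, 0], "yaw": 0, "claw": 0.1}
    - {"slide": [0, 0, 0], "yaw": 0, "claw": 0.1}
    - {"slide": [0, 0, 0], "yaw": 0, "claw": 0.1}

```text
time: 16.82
eef_pos: [0.6407, 0.1385, 0.1492]
tool_rot: [2.618, -1.736, -0.0]
contact_force: [0.3, -0.2, -0.4]
finger_gap: 0.0123
```

```bash
python3 - <<'E'
from h import *
import pickle
go([.641,.14,.15],-67)
c=cam("wrist"); pickle.dump(c,open("w8.pkl","wb")); cv2.imwrite("pics/w8.png",cv2.convertScaleAbs(c["image"],alpha=1.2))
print(c["cx"],c["cy"])
E
```

```text
slide [-0.13 -0.09 -0.08] yaw -0.1 | at [0.6407 0.1385 0.1492] jaw -67.1 tilt [ 0.  0. -1.] q7 [-1.11  0.94  1.33  1.69 -0.94  1.3  -0.76] gap 0.0123 F [ 0.3 -0.2 -0.4] t 16.8
319.5606818083313 204.896301572376
```

View pics/w8.png

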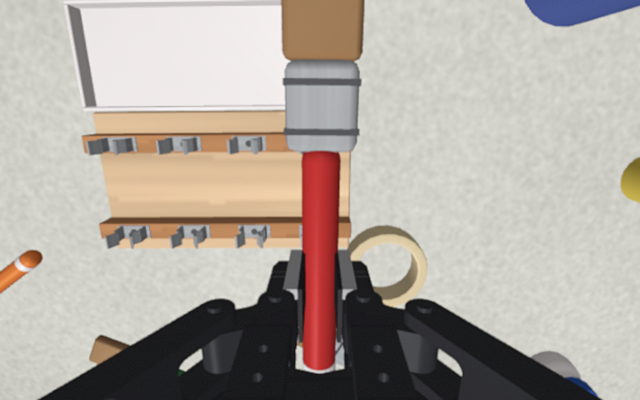

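```bash
python3 - <<'E'
from h import *
import pickle
c=pickle.load(open("w8.pkl","rb"))
i=cv2.convertScaleAbs(c["image"],alpha=1.2)[125:255,80:345]; k=3; i=cv2.resize(i,None,fx=k,fy=k,interpolation=cv2.INTER_CUBIC)
th=np.radians(23); O=np.array([.612,.209]); X=np.array([np.cos(th),np.sin(th)]);Y=np.array([-X[1],X[0]])
for y in(-.075,-.025,.025,.075):
    for x in(-.036,.036):
        for s in(-.0085,.0085):
            u,v=proj(c,np.r_[O+X*x+Y*(y+s),.05]); cv2.circle(i,(int((u-80)*k),int((v-125)*k)),3,(0,0,255),-1)
            print(y,x,s,round(u,1),round(v,1))
cv2.imwrite("pics/w8b.png",i)
E
```

```text
-0.075 -0.036 -0.0085 331.0 249.8
-0.075 -0.036 0.0085 308.9 249.8
-0.075 0.036 -0.0085 331.9 156.0
-0.075 0.036 0.0085 307.8 156.1
-0.025 -0.036 -0.0085 265.9 249.8
-0.025 -0.036 0.0085 243.8 249.8
-0.025 0.036 -0.0085 261.2 156.1
-0.025 0.036 0.0085 237.2 156.2
0.025 -0.036 -0.0085 201.0 249.8
0.025 -0.036 0.0085 179.1 249.8
0.025 0.036 -0.0085 190.8 156.3
0.025 0.036 0.0085 167.1 156.4
0.075 -0.036 -0.0085 136.7 249.7
0.075 -0.036 0.0085 115.0 249.6
0.075 0.036 -0.0085 121.2 156.6
0.075 0.036 0.0085 97.7 156.8
```

View pics/w8b.png

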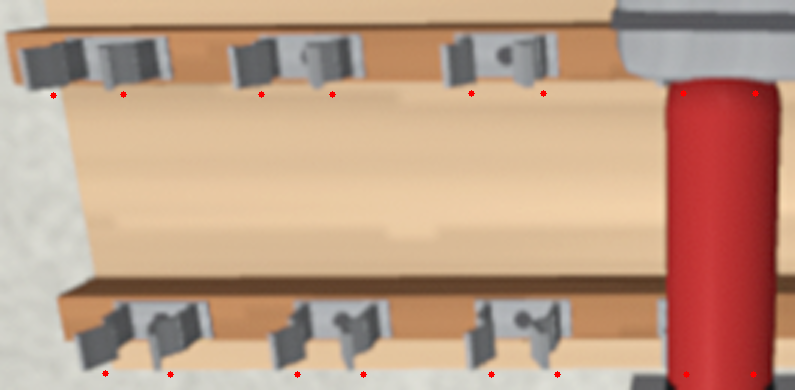

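Clip 0's mouth, extrapolated from the visible clips, lies about 5.5 mm left of the held handle. The holder is about 6 mm further along its x than my first guess. Corrected pose: O ≈ (.615,.216).

>>> send_rows:
  motion:
    - {"slide": [-0.6, -0.8, 1], "yaw": -0.4, "claw": 0.1}
    - {"slide": [-0.6, -0.8, 3], "yaw": -0.4, "claw": 0.1}
    - {"slide": [-0.6, -0.8, 5.5], "yaw": -0.4, "claw": 0.1}
    - {"slide": [-0.6, -0.8, 8], "yaw": -0.4, "claw": 0.1}
    - {"slide": [-0.6, -0.8, 9], "yaw": -0.4, "claw": 0.1}
    - {"slide": [-0.6, -0.8, 9.3], "yaw": -0.4, "claw": 0.1}
    - {"slide": [-0.6, -0.8, 9.3], "yaw": -0.4, "claw": 0.1}
    - {"slide": [-0.6, -0.8, 9.3], "yaw": -0.4, "claw": 0.1}

```text
time: 17.53
eef_pos: [0.6468, 0.1491, 0.0574]
tool_rot: [-2.625, 1.725, -0.002]
contact_force: [0.4, -0.3, -0.1]
finger_gap: 0.0127
```

```bash
python3 - <<'E'
from h import *
import pickle
go([.641,.14,.031],-67)
c=cam("wrist"); i=cv2.convertScaleAbs(c["image"],alpha=1.2); pickle.dump(c,open("w9.pkl","wb"))
w=cv2.resize(i[120:320,200:440],None,fx=2.2,fy=2.2,interpolation=cv2.INTER_CUBIC)
c=cam("scene"); i=cv2.convertScaleAbs(c["image"],alpha=1.5); s=cv2.resize(i[200:300,350:470],None,fx=2.2,fy=4.4/1,interpolation=cv2.INTER_CUBIC)[:440]
cv2.imwrite("pics/w9.png",np.hstack([w,s]))
E
```

```text
slide [0.6  0.9  2.64] yaw 0.4 | at [0.6468 0.1491 0.0574] jaw -66.6 tilt [ 0.    -0.002 -1.   ] q7 [-1.07  1.03  1.21  1.72 -1.05  1.19 -0.72] gap 0.0127 F [ 0.4 -0.3 -0.1] t 17.5
```

View pics/w9.png

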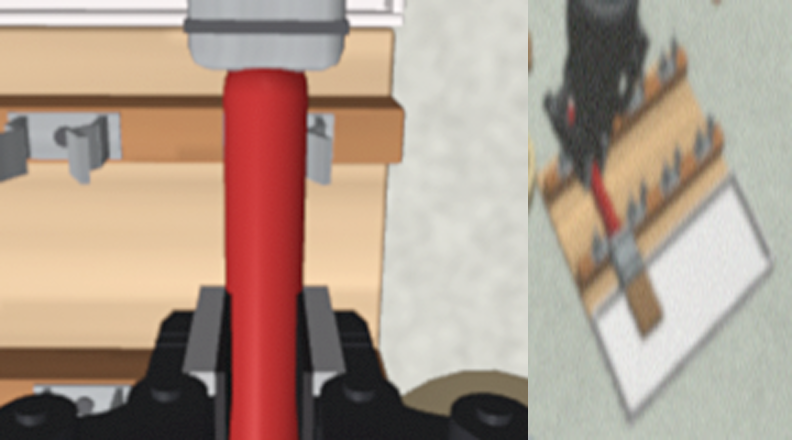

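```bash
python3 - <<'E'
from h import *
import pickle
a=pickle.load(open("w8.pkl","rb"));b=pickle.load(open("w9.pkl","rb"))
A=lambda x,y:(80+x/3,125+y/3); B=lambda x,y:(200+x/2.2,120+y/2.2)
th=np.radians(23.2);X=np.array([np.cos(th),np.sin(th)]);Y=np.array([-X[1],X[0]])
s=np.array([.6468,.1491])
def L(n,c,p,z):
    q=onz(c,*p,z)[:2]; print(n,q.round(4),"holder-axes rel to TCP now",round((q-s)@X*1000,1),round((q-s)@Y*1000,1))
for n,p in{"f1R":(558,36),"f2R":(365,36),"f3R":(172,38),"n1R":(569,301),"n1L":(490,303),"n2R":(389,302),"n2L":(308,304),"n3R":(211,303)}.items(): L("w8 "+n,a,A(*p),.028)
for n,p in{"f1R":(120,113),"f1L":(28,113),"f0R":(333,113)}.items(): L("w9 "+n,b,B(*p),.028)
L("w9 base right far",b,B(392,95),.008);L("w9 batten right end top",b,B(403,105),.026);L("w8 batten left end",a,A(7,33),.026);L("w8 near batten left end",a,A(60,297),.026)
L("tabs w9 clip0 right top",b,B(318,185),.05);L("tabs w9 clip0 right top'",b,B(331,183),.05)
L("w8 far1 left tab",a,A(446,87),.05);L("w8 far1 right tab",a,A(516,87),.05)
L("w9 far1 right tab",b,B(78,183),.05)
E
```

```text
w8 f1R [0.6688 0.1961] holder-axes rel to TCP now 38.7 34.5
w8 f2R [0.6498 0.2413] holder-axes rel to TCP now 39.1 83.6
w8 f3R [0.6302 0.2868] holder-axes rel to TCP now 39.0 133.1
w8 n1R [0.6031 0.1685] holder-axes rel to TCP now -32.6 35.0
w8 n1L [0.5941 0.1882] holder-axes rel to TCP now -33.1 56.7
w8 n2R [0.5835 0.2138] holder-axes rel to TCP now -32.7 84.4
w8 n2L [0.5743 0.2341] holder-axes rel to TCP now -33.2 106.7
w8 n3R [0.5641 0.2589] holder-axes rel to TCP now -32.8 133.5
w9 f1R [0.6697 0.1966] holder-axes rel to TCP now 39.8 34.6
w9 f1L [0.6613 0.2162] holder-axes rel to TCP now 39.7 56.0
w9 f0R [0.6894 0.1512] holder-axes rel to TCP now 40.0 -14.8
w9 base right far [0.6968 0.1361] holder-axes rel to TCP now 40.8 -31.7
w9 batten right end top [0.6973 0.1367] holder-axes rel to TCP now 41.5 -31.3
w8 batten left end [0.6143 0.3277] holder-axes rel to TCP now 40.5 177.0
w8 near batten left end [0.5481 0.299 ] holder-axes rel to TCP now -31.6 176.7
tabs w9 clip0 right top [0.6775 0.1513] holder-axes rel to TCP now 29.0 -10.1
tabs w9 clip0 right top' [0.6789 0.149 ] holder-axes rel to TCP now 29.5 -12.8
w8 far1 left tab [0.6507 0.214 ] holder-axes rel to TCP now 29.2 58.1
w8 far1 right tab [0.6571 0.1987] holder-axes rel to TCP now 29.0 41.6
w9 far1 right tab [0.658  0.1973] holder-axes rel to TCP now 29.3 39.9
```

```bash
python3 - <<'E'
from h import *
import pickle
b=pickle.load(open("w9.pkl","rb")); print(b["hand_eye"])
brush(b,"red",[.64,.14],z=.0604)
th=np.radians(23.2);X=np.array([np.cos(th),np.sin(th)]);Y=np.array([-X[1],X[0]]);s=np.array([.6468,.1491])
for x,y in((225,100),(306,100),(226,200),(303,200)):
    q=onz(b,200+x/2.2,120+y/2.2,.0604)[:2]-s; print((q@X*1000).round(1),(q@Y*1000).round(1))
E
```

```text
[[ 9.99999212e-01  6.88104315e-04 -1.05000150e-03 -1.14840304e-03]
 [-3.58202016e-04  9.58024927e-01  2.86684689e-01 -7.35800720e-02]
 [ 1.20319658e-03 -2.86684087e-01  9.58024419e-01 -1.42930700e-01]
 [ 0.00000000e+00  0.00000000e+00  0.00000000e+00  1.00000000e+00]]
red 7229 mid [0.6465 0.1502] ang -156.9 len 0.1085 wid 0.0145 ends [0.6964 0.1715] [0.5966 0.1289]
48.6 8.6
48.7 -6.6
29.0 8.6
29.0 -6.4
```

>>> send_rows:
  motion:
    - {"slide": [0.4, 0, -0.8], "yaw": 0, "claw": 0.1}
    - {"slide": [0.4, 0, -0.8], "yaw": 0, "claw": 0.1}
    - {"slide": [0.4, 0, 0], "yaw": 0, "claw": 0.1}
    - {"slide": [0.4, 0, 0.6], "yaw": 0, "claw": 0.1}
    - {"slide": [0.4, 0, 1.0], "yaw": 0, "claw": 0.1}
    - {"slide": [0.4, 0, 1.0], "yaw": 0, "claw": 0.1}
    - {"slide": [0.4, 0, 1.0], "yaw": 0, "claw": 0.1}

```text
time: 18.22
eef_pos: [0.6473, 0.1457, 0.0458]
tool_rot: [2.626, -1.725, -0.001]
contact_force: [-1.2, -0.5, 0.7]
finger_gap: 0.0122
```

```bash
python3 - <<'E'
from h import *
go([.6488,.1455,.031],-66.6); print(ctrl.get_state()["moment"].round(3))
E
```

```text
slide [ 0.08 -0.13  1.48] yaw 0.0 | at [0.6473 0.1457 0.0458] jaw -66.6 tilt [-0.     0.001 -1.   ] q7 [-1.06  1.04  1.2   1.72 -1.06  1.18 -0.71] gap 0.0122 F [-1.2 -0.5  0.7] t 18.2
[ 0.059  0.014 -0.004]
```

Handle is in the mouth with no side force. Pressing.

>>> send_rows:
  motion:
    - {"slide": [0, 0, 0.3], "yaw": 0, "claw": 0.1}
    - {"slide": [0, 0, 0.6], "yaw": 0, "claw": 0.1}
    - {"slide": [0, 0, 0.9], "yaw": 0, "claw": 0.1}
    - {"slide": [0, 0, 1.2], "yaw": 0, "claw": 0.1}
    - {"slide": [0, 0, 1.4], "yaw": 0, "claw": 0.1}
    - {"slide": [0, 0, 1.6], "yaw": 0, "claw": 0.1}
    - {"slide": [0, 0, 1.6], "yaw": 0, "claw": 0.1}
  force: 100

```text
time: 18.8
eef_pos: [0.6474, 0.1459, 0.0311]
tool_rot: [-2.626, 1.724, 0.002]
contact_force: [-2.6, 1.0, 6.2]
finger_gap: 0.012
```

```bash
python3 - <<'E'
from h import *
go([.6488,.1455,.031],-66.6); print(ctrl.get_state()["moment"].round(3))
c=cam("wrist");brush(c,"red",[.64,.14],z=.034)
E
```

```text
slide [ 0.09 -0.11  0.01] yaw 0.0 | at [0.6474 0.1459 0.0311] jaw -66.6 tilt [-0.001  0.    -1.   ] q7 [-1.06  1.06  1.18  1.72 -1.07  1.16 -0.71] gap 0.012 F [-2.6  1.   6.2] t 18.8
[0.267 0.413 0.033]
red 6432 mid [0.647 0.147] ang -156.7 len 0.1087 wid 0.0143 ends [0.6969 0.1685] [0.597  0.1255]
```

>>> send_rows:
  motion:
    - {"slide": [0, 0, 0.2], "yaw": 0, "claw": 0.1}
    - {"slide": [0, 0, 0.4], "yaw": 0, "claw": 0.1}
    - {"slide": [0, 0, 0.5], "yaw": 0, "claw": 0.1}
    - {"slide": [0, 0, 0.5], "yaw": 0, "claw": 0.1}

```text
time: 19.18
eef_pos: [0.6475, 0.1459, 0.0308]
tool_rot: [-2.624, 1.723, 0.006]
contact_force: [-10.8, 3.1, 25.9]
finger_gap: 0.0119
```

```bash
python3 - <<'E'
from h import *
go([.6488,.1455,.031],-66.6); print(ctrl.get_state()["moment"].round(3))
E
```

```text
slide [ 0.09 -0.11 -0.02] yaw 0.0 | at [0.6475 0.1459 0.0308] jaw -66.6 tilt [-0.004  0.    -1.   ] q7 [-1.05  1.06  1.18  1.72 -1.08  1.16 -0.7 ] gap 0.0119 F [-10.8   3.1  25.9] t 19.2
[0.611 2.252 0.089]
```

Hard stop at 26 N with the TCP at 0.0308, so the red brush is fully home. Release, rise, and go to purple.

>>> send_rows:
  motion:
    - {"slide": [0, 0, -0.4], "yaw": 0, "claw": 0.1}
    - {"slide": [0, 0, -0.5], "yaw": 0, "claw": 0.35}
    - {"slide": [0, 0, -0.5], "yaw": 0, "claw": 0.35}
    - {"slide": [0, 0, -0.5], "yaw": 0, "claw": 0.35}
    - {"slide": [0, 0, -0.5], "yaw": 0, "claw": 0.35}
    - {"slide": [0, 0, -3], "yaw": 0, "claw": 0.35}
    - {"slide": [0, 0, -7], "yaw": 0, "claw": 0.35}
    - {"slide": [0, 0, -11], "yaw": 0, "claw": 0.4}
    - {"slide": [0, 0, -15], "yaw": 0, "claw": 0.4}
    - {"slide": [0, 0, -18], "yaw": 0, "claw": 0.4}

```text
time: 20.02
eef_pos: [0.6482, 0.1448, 0.2081]
tool_rot: [-2.624, 1.726, -0.004]
contact_force: [1.1, -0.6, -0.0]
finger_gap: 0.0342
```

```bash
python3 - <<'E'
from h import *
import pickle
c=cam("wrist"); pickle.dump(c,open("w10.pkl","wb")); cv2.imwrite("pics/w10.png",cv2.convertScaleAbs(c["image"],alpha=1.2))
brush(c,"red",[.64,.14],z=.034)
go([.49,.01,.25],-5)
E
```

```text
red 1657 mid [0.6418 0.145 ] ang -156.6 len 0.1194 wid 0.0143 ends [0.6966 0.1687] [0.587  0.1213]
slide [ 5.93 20.1  -3.73] yaw -61.6 | at [0.6514 0.1442 0.2146] jaw -66.6 tilt [ 0.005 -0.011 -1.   ] q7 [-1.13  0.89  1.39  1.62 -0.89  1.39 -0.8 ] gap 0.0338 F [ 2.2 -0.9  3.7] t 20.1
```

View pics/w10.png

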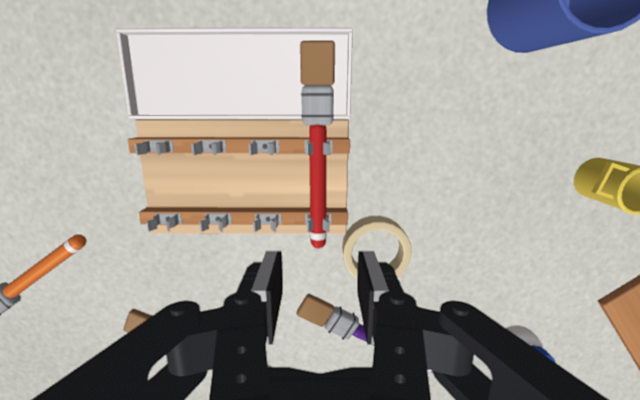

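Red lies in both clip-0 clips with bristles over the trough (u≈318, v 40–245); the others are free. Next, purple.

>>> send_rows:
  motion:
    - {"slide": [0.6, 2, -0.5], "yaw": -6.2, "claw": 0.4}
    - {"slide": [1.2, 4, -1], "yaw": -12.4, "claw": 0.4}
    - {"slide": [1.8, 6, -1.5], "yaw": -18.6, "claw": 0.4}
    - {"slide": [2.4, 8, -2], "yaw": -24.8, "claw": 0.4}
    - {"slide": [3, 10, -2.5], "yaw": -31, "claw": 0.4}
    - {"slide": [3.6, 12, -3], "yaw": -37.2, "claw": 0.4}
    - {"slide": [4.2, 14, -3], "yaw": -43.4, "claw": 0.4}
    - {"slide": [4.8, 16, -3], "yaw": -49.6, "claw": 0.4}
    - {"slide": [5.4, 18, -3], "yaw": -55.8, "claw": 0.4}
    - {"slide": [5.9, 20, -3], "yaw": -61.6, "claw": 0.4}

```text
time: 20.9
eef_pos: [0.4862, 0.0108, 0.2343]
tool_rot: [3.137, -0.13, -0.002]
contact_force: [-0.6, -0.2, -0.0]
finger_gap: 0.0343
```

>>> send_rows:
  motion:
    - {"slide": [0, 0, 0], "yaw": 0, "claw": 0.4}
    - {"slide": [0, 0, 0], "yaw": 0, "claw": 0.4}
    - {"slide": [0, 0, 0], "yaw": 0, "claw": 0.4}
    - {"slide": [0, 0, 0], "yaw": 0, "claw": 0.4}

```text
time: 21.23
eef_pos: [0.488, 0.0128, 0.2352]
tool_rot: [3.137, -0.136, 0.001]
contact_force: [-0.1, 1.3, 0.1]
finger_gap: 0.0343
```

```bash
cat >> h.py <<'E'
def plan(c,name,near,z=.05):
    """slide/yaw to stand over the middle of the handle; the bristle end (+62 side) is found by looking for bristle brown beyond each end"""
    hsv=cv2.cvtColor(c["image"],cv2.COLOR_BGR2HSV)
    mid,ang=brush(c,name,near); d=np.array([np.cos(np.radians(ang)),np.sin(np.radians(ang))]); sc=[]
    for k in(1,-1):
        u,v=map(int,proj(c,np.r_[mid+k*.11*d,.01])); sc.append(hsv[v-2:v+3,u-2:u+3,1].mean() if 2<v<397 and 2<u<637 else -1)
    if sc[1]>sc[0]: d=-d
    b=np.degrees(np.arctan2(d[1],d[0])); print("bristle scores",np.round(sc),"brush angle",b.round(1),"-> jaw",round(b-90,1)); go(np.r_[mid+.002*d,z],b-90)
E
python3 - <<'E'
from h import *
c=cam("wrist"); plan(c,"purple",[.495,-.022])
plan(c,"green",[.401,.162]) if 0 else None
E
```

```text
purple 1113 mid [ 0.4938 -0.0222] ang 84.6 len 0.1183 wid 0.0129 ends [ 0.4882 -0.0811] [0.4994 0.0367]
bristle scores [119.  10.] brush angle 84.6 -> jaw -5.4
slide [ 0.86  3.19 18.53] yaw 0.5 | at [0.4881 0.0126 0.2353] jaw -5.0 tilt [ 0.001  0.002 -1.   ] q7 [-1.41  0.36  1.54  2.01 -0.4   1.15  0.21] gap 0.0345 F [-0.4 -0.  -0.7] t 21.3
```

>>> send_rows:
  motion:
    - {"slide": [0.4, 1.6, 3], "yaw": 0.5, "claw": 0.4}
    - {"slide": [0.8, 3.2, 6], "yaw": 0.5, "claw": 0.4}
    - {"slide": [0.8, 3.2, 9.5], "yaw": 0.5, "claw": 0.4}
    - {"slide": [0.8, 3.2, 13], "yaw": 0.5, "claw": 0.4}
    - {"slide": [0.8, 3.2, 16.5], "yaw": 0.5, "claw": 0.4}
    - {"slide": [0.8, 3.2, 19], "yaw": 0.5, "claw": 0.4}
    - {"slide": [0.8, 3.2, 19.3], "yaw": 0.5, "claw": 0.4}
    - {"slide": [0.8, 3.2, 19.3], "yaw": 0.5, "claw": 0.4}
    - {"slide": [0.8, 3.2, 19.3], "yaw": 0.5, "claw": 0.4}

```text
time: 22.03
eef_pos: [0.4938, -0.0212, 0.0429]
tool_rot: [3.137, -0.151, 0.002]
contact_force: [1.1, -0.2, -0.4]
finger_gap: 0.0339
```

```bash
python3 - <<'E'
from h import *
c=cam("wrist"); plan(c,"purple",[.495,-.022],.005)
E
```

```text
purple 5004 mid [ 0.4936 -0.023 ] ang 84.7 len 0.121 wid 0.0142 ends [ 0.488  -0.0832] [0.4992 0.0373]
bristle scores [115.  -1.] brush angle 84.7 -> jaw -5.3
slide [-0.07 -0.    3.86] yaw -0.2 | at [ 0.4944 -0.021   0.0436] jaw -5.5 tilt [ 0.003  0.001 -1.   ] q7 [-0.88  0.59  1.01  2.13 -0.71  0.8   0.49] gap 0.0343 F [ 0.7 -0.1  0. ] t 22.1
```

>>> send_rows:
  motion:
    - {"slide": [0, 0, 2], "yaw": 0, "claw": 0.4}
    - {"slide": [0, 0, 3.3], "yaw": 0, "claw": 0.4}
    - {"slide": [0, 0, 3.8], "yaw": 0, "claw": 0.4}
    - {"slide": [0, 0, 3.8], "yaw": 0, "claw": 0.4}
    - {"slide": [0, 0, 3.8], "yaw": 0, "claw": 0.1}
    - {"slide": [0, 0, 3.8], "yaw": 0, "claw": 0.1}
    - {"slide": [0, 0, 3.8], "yaw": 0, "claw": 0.1}
    - {"slide": [0, 0, 3.8], "yaw": 0, "claw": 0.1}
    - {"slide": [0, 0, 3.8], "yaw": 0, "claw": 0.1}
    - {"slide": [0, 0, 3.8], "yaw": 0, "claw": 0.1}
  force: 100

```text
time: 22.92
eef_pos: [0.4939, -0.0206, 0.006]
tool_rot: [-3.137, 0.151, -0.004]
contact_force: [-0.8, 0.7, 5.0]
finger_gap: 0.0115
```

```bash
python3 - <<'E'
from h import *
go([.6277,.1918,.12],-66.6)
E
```

```text
slide [ 11.31 -22.44 -11.35] yaw 61.1 | at [ 0.4939 -0.0206  0.006 ] jaw -5.5 tilt [ 0.002 -0.001 -1.   ] q7 [-0.81  0.64  0.92  2.14 -0.79  0.74  0.54] gap 0.0115 F [-0.8  0.7  5. ] t 22.9
```

>>> send_rows:
  motion:
    - {"slide": [0, 0, -3], "yaw": 0, "claw": 0.1}
    - {"slide": [0, 0, -7], "yaw": 0, "claw": 0.1}
    - {"slide": [1.4, -2.8, -10.5], "yaw": 7, "claw": 0.1}
    - {"slide": [2.8, -5.6, -11.4], "yaw": 14, "claw": 0.1}
    - {"slide": [4.2, -8.4, -11.4], "yaw": 21, "claw": 0.1}
    - {"slide": [5.6, -11.2, -11.4], "yaw": 28, "claw": 0.1}
    - {"slide": [7, -14, -11.4], "yaw": 35, "claw": 0.1}
    - {"slide": [8.5, -16.8, -11.4], "yaw": 42, "claw": 0.1}
    - {"slide": [10, -19.6, -11.4], "yaw": 49, "claw": 0.1}
    - {"slide": [11.3, -22.4, -11.4], "yaw": 56, "claw": 0.1}

```text
time: 23.75
eef_pos: [0.6276, 0.1936, 0.1192]
tool_rot: [-2.695, 1.613, -0.002]
contact_force: [0.3, -0.4, -0.3]
finger_gap: 0.0115
```

```bash
python3 - <<'E'
from h import *
go([.6277,.1918,.075],-66.6)
E
```

```text
slide [0.16 0.08 4.42] yaw 4.8 | at [0.6276 0.1936 0.1192] jaw -61.8 tilt [ 0.    -0.001 -1.   ] q7 [-1.16  0.89  1.21  1.71 -0.89  1.2  -0.79] gap 0.0115 F [ 0.3 -0.4 -0.3] t 23.8
```

>>> send_rows:
  motion:
    - {"slide": [0, 0, 0], "yaw": 4.9, "claw": 0.1}
    - {"slide": [0, 0, 2], "yaw": 4.9, "claw": 0.1}
    - {"slide": [0, 0, 4.4], "yaw": 4.9, "claw": 0.1}
    - {"slide": [0, 0, 4.4], "yaw": 4.9, "claw": 0.1}
    - {"slide": [0, 0, 4.4], "yaw": 4.9, "claw": 0.1}
    - {"slide": [0, 0, 4.4], "yaw": 4.9, "claw": 0.1}

```text
time: 24.25
eef_pos: [0.6272, 0.1915, 0.0758]
tool_rot: [-2.628, 1.72, -0.002]
contact_force: [-0.3, 0.7, 0.2]
finger_gap: 0.0117
```

```bash
cat >> h.py <<'E'
def rel(c,name,near,z):
    "held brush's axis against the seated red one, in the holder's axes"
    m,a=brush(c,name,near,z); m2,a2=brush(c,"red",[.642,.145],.034)
    t=np.radians(23.35); print("dy to red mm",round((m-m2)@[-np.sin(t),np.cos(t)]*1000,1),"dx",round((m-m2)@[np.cos(t),np.sin(t)]*1000,1),"dang",round((a-a2+90)%180-90,2))
E
python3 - <<'E'
from h import *
go([.6277,.1918,.0465],-66.6)
c=cam("wrist"); rel(c,"purple",[.6277,.1918],.077)
E
```

```text
slide [-0.01 -0.06  2.93] yaw 0.2 | at [0.6272 0.1915 0.0758] jaw -66.4 tilt [ 0.    -0.002 -1.   ] q7 [-1.14  0.94  1.17  1.73 -0.95  1.15 -0.83] gap 0.0117 F [-0.3  0.7  0.2] t 24.2
purple 6926 mid [0.6293 0.1936] ang -156.5 len 0.1084 wid 0.0142 ends [0.679  0.2153] [0.5796 0.172 ]
red 4155 mid [0.6494 0.1475] ang -156.5 len 0.1041 wid 0.0152 ends [0.6971 0.1683] [0.6017 0.1268]
dy to red mm 50.3 dx -0.2 dang -0.0
```

>>> send_rows:
  motion:
    - {"slide": [0, 0, 1.5], "yaw": 0.1, "claw": 0.1}
    - {"slide": [0, 0, 2.5], "yaw": 0.1, "claw": 0.1}
    - {"slide": [0, 0, 3.0], "yaw": 0.1, "claw": 0.1}
    - {"slide": [0, 0, 3.0], "yaw": 0.1, "claw": 0.1}

```text
time: 24.63
eef_pos: [0.6269, 0.1915, 0.0438]
tool_rot: [-2.626, 1.723, -0.001]
contact_force: [1.3, 0.5, -0.1]
finger_gap: 0.0115
```

>>> send_rows:
  motion:
    - {"slide": [0, 0, 0.3], "yaw": 0, "claw": 0.1}
    - {"slide": [0, 0, 0.6], "yaw": 0, "claw": 0.1}
    - {"slide": [0, 0, 0.9], "yaw": 0, "claw": 0.1}
    - {"slide": [0, 0, 1.2], "yaw": 0, "claw": 0.1}
    - {"slide": [0, 0, 1.4], "yaw": 0, "claw": 0.1}
    - {"slide": [0, 0, 1.6], "yaw": 0, "claw": 0.1}
    - {"slide": [0, 0, 1.8], "yaw": 0, "claw": 0.1}
    - {"slide": [0, 0, 2.0], "yaw": 0, "claw": 0.1}
    - {"slide": [0, 0, 2.0], "yaw": 0, "claw": 0.1}

```text
time: 25.38
eef_pos: [0.6266, 0.1914, 0.0315]
tool_rot: [-2.625, 1.721, 0.008]
contact_force: [-14.0, 0.8, 34.7]
finger_gap: 0.0114
```

```bash
python3 - <<'E'
from h import *
go([.6277,.1918,.031],-66.6); print(ctrl.get_state()["moment"].round(3))
E
```

```text
slide [ 0.01 -0.12  0.05] yaw 0.1 | at [0.6266 0.1914 0.0315] jaw -66.5 tilt [-0.006  0.001 -1.   ] q7 [-1.11  0.99  1.12  1.74 -1.01  1.1  -0.81] gap 0.0114 F [-14.    0.8  34.7] t 25.4
[0.279 3.155 0.124]
```

>>> send_rows:
  motion:
    - {"slide": [0, 0, -0.5], "yaw": 0, "claw": 0.1}
    - {"slide": [0, 0, -0.6], "yaw": 0, "claw": 0.35}
    - {"slide": [0, 0, -0.6], "yaw": 0, "claw": 0.35}
    - {"slide": [0, 0, -0.6], "yaw": 0, "claw": 0.35}
    - {"slide": [0, 0, -0.6], "yaw": 0, "claw": 0.35}
    - {"slide": [0, 0, -3], "yaw": 0, "claw": 0.35}
    - {"slide": [0, 0, -7], "yaw": 0, "claw": 0.35}
    - {"slide": [0, 0, -11], "yaw": 0, "claw": 0.4}
    - {"slide": [0, 0, -15], "yaw": 0, "claw": 0.4}
    - {"slide": [0, 0, -17], "yaw": 0, "claw": 0.4}

```text
time: 26.22
eef_pos: [0.6286, 0.1909, 0.1988]
tool_rot: [-2.624, 1.722, -0.007]
contact_force: [0.3, -0.4, 0.8]
finger_gap: 0.0342
```

```bash
python3 - <<'E'
from h import *
c=cam("wrist"); rel(c,"purple",[.6277,.1918],.034); t=cam("top"); brush(t,"green",[.401,.162]); brush(t,"orange",[.441,.381],r=.12)
go([.41,.20,.2],-5)
E
```

```text
purple 1596 mid [0.6241 0.1914] ang -157.0 len 0.118 wid 0.0132 ends [0.6784 0.2145] [0.5698 0.1683]
red 1707 mid [0.6427 0.145 ] ang -156.4 len 0.1173 wid 0.0143 ends [0.6965 0.1684] [0.589  0.1215]
dy to red mm 50.0 dx 1.3 dang -0.56
green 67 mid [0.3982 0.1524] ang 88.5 len 0.1136 wid 0.0089 ends [0.3967 0.0957] [0.3997 0.2092]
orange 13 mid [0.3771 0.3578] ang 107.1 len 0.1995 wid 0.0182 ends [0.4065 0.2625] [0.3477 0.4532]
slide [-9.57 19.77 -0.28] yaw -61.5 | at [0.6294 0.191  0.1989] jaw -66.5 tilt [ 0.002 -0.008 -1.   ] q7 [-1.2   0.83  1.31  1.65 -0.83  1.32 -0.9 ] gap 0.0344 F [ 0.2 -0.1  0.7] t 26.3
```

>>> send_rows:
  motion:
    - {"slide": [-1, 2, 0], "yaw": -6.2, "claw": 0.4}
    - {"slide": [-2, 4, 0], "yaw": -12.4, "claw": 0.4}
    - {"slide": [-3, 6, 0], "yaw": -18.6, "claw": 0.4}
    - {"slide": [-4, 8, 0], "yaw": -24.8, "claw": 0.4}
    - {"slide": [-5, 10, 0], "yaw": -31, "claw": 0.4}
    - {"slide": [-6, 12, 0], "yaw": -37.2, "claw": 0.4}
    - {"slide": [-7, 14, 0], "yaw": -43.4, "claw": 0.4}
    - {"slide": [-8, 16, 0], "yaw": -49.6, "claw": 0.4}
    - {"slide": [-9, 18, 0], "yaw": -55.8, "claw": 0.4}
    - {"slide": [-9.6, 19.8, 0], "yaw": -61.5, "claw": 0.4}

```text
time: 27.15
eef_pos: [0.4041, 0.2005, 0.1923]
tool_rot: [3.133, -0.126, -0.002]
contact_force: [-0.9, -0.4, 2.0]
finger_gap: 0.0338
```

>>> send_rows:
  motion:
    - {"slide": [0, 0, 0], "yaw": 0, "claw": 0.4}
    - {"slide": [0, 0, 0], "yaw": 0, "claw": 0.4}
    - {"slide": [0, 0, 0], "yaw": 0, "claw": 0.4}
    - {"slide": [0, 0, 0], "yaw": 0, "claw": 0.4}

```text
time: 27.48
eef_pos: [0.4079, 0.2001, 0.1944]
tool_rot: [3.136, -0.141, 0.004]
contact_force: [-0.2, -0.4, 0.6]
finger_gap: 0.0342
```

```bash
python3 - <<'E'
from h import *
c=cam("wrist"); cv2.imwrite("pics/w11.png",c["image"]); plan(c,"green",[.4,.156],.04)
E
```

```text
green 1329 mid [0.4018 0.1559] ang 88.3 len 0.1174 wid 0.0129 ends [0.4    0.0972] [0.4036 0.2145]
bristle scores [118.  10.] brush angle 88.3 -> jaw -1.7
slide [-0.29  4.19 15.46] yaw -3.4 | at [0.4081 0.1998 0.1945] jaw -5.2 tilt [ 0.003  0.003 -1.   ] q7 [-1.92  0.3   1.56  2.13 -0.34  1.03 -0.27] gap 0.0341 F [-0.6  0.5  0.3] t 27.5
```

>>> send_rows:
  motion:
    - {"slide": [-0.1, 1.5, 3], "yaw": -1.5, "claw": 0.4}
    - {"slide": [-0.3, 3, 6], "yaw": -3.4, "claw": 0.4}
    - {"slide": [-0.3, 4.2, 9], "yaw": -3.4, "claw": 0.4}
    - {"slide": [-0.3, 4.2, 12], "yaw": -3.4, "claw": 0.4}
    - {"slide": [-0.3, 4.2, 14.5], "yaw": -3.4, "claw": 0.4}
    - {"slide": [-0.3, 4.2, 15.5], "yaw": -3.4, "claw": 0.4}
    - {"slide": [-0.3, 4.2, 15.5], "yaw": -3.4, "claw": 0.4}
    - {"slide": [-0.3, 4.2, 15.5], "yaw": -3.4, "claw": 0.4}
    - {"slide": [-0.3, 4.2, 15.5], "yaw": -3.4, "claw": 0.4}

```text
time: 28.28
eef_pos: [0.4016, 0.1582, 0.0396]
tool_rot: [3.14, -0.047, 0.002]
contact_force: [-0.4, -0.3, 1.1]
finger_gap: 0.0341
```

```bash
python3 - <<'E'
from h import *
c=cam("wrist"); plan(c,"green",[.4,.156],.005)
E
```

```text
green 5088 mid [0.4017 0.1553] ang 88.3 len 0.1209 wid 0.0141 ends [0.3999 0.0949] [0.4035 0.2157]
bristle scores [116.  -1.] brush angle 88.3 -> jaw -1.7
slide [0.01 0.14 3.49] yaw 0.0 | at [0.4016 0.1588 0.0399] jaw -1.7 tilt [ 0.002  0.    -1.   ] q7 [-1.36  0.46  1.02  2.28 -0.62  0.71  0.07] gap 0.0341 F [ 0.7 -0.6 -1. ] t 28.3
```

>>> send_rows:
  motion:
    - {"slide": [0, 0.1, 2], "yaw": 0, "claw": 0.4}
    - {"slide": [0, 0.1, 3], "yaw": 0, "claw": 0.4}
    - {"slide": [0, 0.1, 3.5], "yaw": 0, "claw": 0.4}
    - {"slide": [0, 0.1, 3.5], "yaw": 0, "claw": 0.4}
    - {"slide": [0, 0.1, 3.5], "yaw": 0, "claw": 0.1}
    - {"slide": [0, 0.1, 3.5], "yaw": 0, "claw": 0.1}
    - {"slide": [0, 0.1, 3.5], "yaw": 0, "claw": 0.1}
    - {"slide": [0, 0.1, 3.5], "yaw": 0, "claw": 0.1}
    - {"slide": [0, 0.1, 3.5], "yaw": 0, "claw": 0.1}
    - {"slide": [0, 0.1, 3.5], "yaw": 0, "claw": 0.1}

```text
time: 29.17
eef_pos: [0.401, 0.1585, 0.0054]
tool_rot: [-3.14, 0.044, -0.002]
contact_force: [-0.9, 0.4, 6.3]
finger_gap: 0.0118
```

```bash
python3 - <<'E'
from h import *
go([.608,.2377,.12],-66.6)
E
```

```text
slide [ 20.48  -8.52 -11.41] yaw 65.0 | at [0.401  0.1585 0.0054] jaw -1.6 tilt [ 0.001 -0.002 -1.   ] q7 [-1.27  0.52  0.91  2.28 -0.72  0.64  0.15] gap 0.0118 F [-0.9  0.4  6.3] t 29.2
```

>>> send_rows:
  motion:
    - {"slide": [0, 0, -3], "yaw": 0, "claw": 0.1}
    - {"slide": [0, 0, -7], "yaw": 3, "claw": 0.1}
    - {"slide": [2.5, -1, -10.5], "yaw": 10, "claw": 0.1}
    - {"slide": [5, -2, -11.4], "yaw": 17, "claw": 0.1}
    - {"slide": [7.5, -3.2, -11.4], "yaw": 24, "claw": 0.1}
    - {"slide": [10, -4.2, -11.4], "yaw": 31, "claw": 0.1}
    - {"slide": [12.5, -5.2, -11.4], "yaw": 38, "claw": 0.1}
    - {"slide": [15, -6.2, -11.4], "yaw": 45, "claw": 0.1}
    - {"slide": [18, -7.4, -11.4], "yaw": 52, "claw": 0.1}
    - {"slide": [20.5, -8.5, -11.4], "yaw": 59, "claw": 0.1}

```text
time: 30.0
eef_pos: [0.6088, 0.2385, 0.1186]
tool_rot: [-2.708, 1.591, -0.001]
contact_force: [0.5, 0.0, 0.6]
finger_gap: 0.0118
```

>>> send_rows:
  motion:
    - {"slide": [0, 0, 0], "yaw": 6, "claw": 0.1}
    - {"slide": [0, 0, 0], "yaw": 6, "claw": 0.1}
    - {"slide": [0, 0, 0], "yaw": 6, "claw": 0.1}

```text
time: 30.25
eef_pos: [0.607, 0.237, 0.1183]
tool_rot: [2.627, -1.721, 0.001]
contact_force: [-0.7, -0.5, -0.1]
finger_gap: 0.0116
```

```bash
python3 - <<'E'
from h import *
go([.608,.2377,.075],-66.6)
E
```

```text
slide [-0.03 -0.12  4.33] yaw 0.2 | at [0.607  0.237  0.1183] jaw -66.4 tilt [ 0.001  0.001 -1.   ] q7 [-1.22  0.85  1.17  1.72 -0.85  1.17 -0.97] gap 0.0116 F [-0.7 -0.5 -0.1] t 30.2
```

>>> send_rows:
  motion:
    - {"slide": [0, -0.1, 2], "yaw": 0.2, "claw": 0.1}
    - {"slide": [0, -0.1, 4.3], "yaw": 0.2, "claw": 0.1}
    - {"slide": [0, -0.1, 4.3], "yaw": 0.2, "claw": 0.1}
    - {"slide": [0, -0.1, 4.3], "yaw": 0.2, "claw": 0.1}
    - {"slide": [0, -0.1, 4.3], "yaw": 0.2, "claw": 0.1}

```text
time: 30.67
eef_pos: [0.6081, 0.2375, 0.0764]
tool_rot: [-2.622, 1.728, -0.0]
contact_force: [-0.7, 0.4, 0.5]
finger_gap: 0.0116
```

```bash
python3 - <<'E'
from h import *
go([.608,.2377,.0465],-66.6)
c=cam("wrist"); rel(c,"green",[.608,.2377],.078)
E
```

```text
slide [-0.02  0.01  2.99] yaw -0.2 | at [0.6081 0.2375 0.0764] jaw -66.8 tilt [-0.    -0.001 -1.   ] q7 [-1.2   0.89  1.12  1.74 -0.9   1.12 -0.95] gap 0.0116 F [-0.7  0.4  0.5] t 30.7
green 6501 mid [0.6095 0.2391] ang -156.9 len 0.1086 wid 0.0142 ends [0.6595 0.2604] [0.5595 0.2179]
red 4643 mid [0.6416 0.1434] ang -155.9 len 0.1214 wid 0.0166 ends [0.697  0.1683] [0.5862 0.1186]
dy to red mm 100.6 dx 8.5 dang -1.09
```

>>> send_rows:
  motion:
    - {"slide": [0, 0, 1.5], "yaw": -0.2, "claw": 0.1}
    - {"slide": [0, 0, 2.5], "yaw": -0.2, "claw": 0.1}
    - {"slide": [0, 0, 3.0], "yaw": -0.2, "claw": 0.1}
    - {"slide": [0, 0, 3.0], "yaw": -0.2, "claw": 0.1}

```text
time: 31.05
eef_pos: [0.6083, 0.2378, 0.0448]
tool_rot: [-2.626, 1.725, 0.0]
contact_force: [0.1, 1.1, 2.2]
finger_gap: 0.0118
```

>>> send_rows:
  motion:
    - {"slide": [0, 0, 0.3], "yaw": 0, "claw": 0.1}
    - {"slide": [0, 0, 0.6], "yaw": 0, "claw": 0.1}
    - {"slide": [0, 0, 0.9], "yaw": 0, "claw": 0.1}
    - {"slide": [0, 0, 1.2], "yaw": 0, "claw": 0.1}
    - {"slide": [0, 0, 1.4], "yaw": 0, "claw": 0.1}
    - {"slide": [0, 0, 1.6], "yaw": 0, "claw": 0.1}
    - {"slide": [0, 0, 1.8], "yaw": 0, "claw": 0.1}
    - {"slide": [0, 0, 1.9], "yaw": 0, "claw": 0.1}
    - {"slide": [0, 0, 1.9], "yaw": 0, "claw": 0.1}

```text
time: 31.8
eef_pos: [0.6083, 0.2379, 0.0312]
tool_rot: [-2.624, 1.724, 0.007]
contact_force: [-10.1, -0.0, 25.6]
finger_gap: 0.0117
```

```bash
python3 - <<'E'
from h import *
go([.608,.2377,.031],-66.6)
E
```

```text
slide [0.   0.03 0.02] yaw -0.0 | at [0.6083 0.2379 0.0312] jaw -66.6 tilt [-0.004  0.001 -1.   ] q7 [-1.17  0.94  1.06  1.75 -0.95  1.06 -0.92] gap 0.0117 F [-10.1  -0.   25.6] t 31.8
```

>>> send_rows:
  motion:
    - {"slide": [0, 0, -0.4], "yaw": 0, "claw": 0.1}
    - {"slide": [0, 0, -0.5], "yaw": 0, "claw": 0.35}
    - {"slide": [0, 0, -0.5], "yaw": 0, "claw": 0.35}
    - {"slide": [0, 0, -0.5], "yaw": 0, "claw": 0.35}
    - {"slide": [0, 0, -0.5], "yaw": 0, "claw": 0.35}
    - {"slide": [0, 0, -3], "yaw": 0, "claw": 0.35}
    - {"slide": [0, 0, -7], "yaw": 0, "claw": 0.35}
    - {"slide": [0, 0, -11], "yaw": 0, "claw": 0.4}
    - {"slide": [0, 0, -15], "yaw": 0, "claw": 0.4}
    - {"slide": [0, 0, -17], "yaw": 0, "claw": 0.4}

```text
time: 32.63
eef_pos: [0.6105, 0.2371, 0.2011]
tool_rot: [-2.622, 1.724, -0.007]
contact_force: [1.2, -1.1, 0.1]
finger_gap: 0.0342
```

```bash
python3 - <<'E'
from h import *
c=cam("wrist"); rel(c,"green",[.608,.2377],.034)
c=cam("scene"); brush(c,"orange",[.441,.381],r=.12)
go([.41,.41,.2],49)
E
```

```text
green 1515 mid [0.6044 0.2377] ang -156.5 len 0.1189 wid 0.0129 ends [0.659  0.2614] [0.5499 0.214 ]
red 1719 mid [0.6417 0.1441] ang -156.3 len 0.1198 wid 0.0148 ends [0.6966 0.1681] [0.5869 0.12  ]
dy to red mm 100.7 dx 2.9 dang -0.21
orange 92 mid [0.4358 0.389 ] ang 147.1 len 0.1171 wid 0.0107 ends [0.4849 0.3572] [0.3867 0.4208]
slide [-2.384e+01  1.164e+01 -2.000e-02] yaw 64.4 | at [0.6114 0.2373 0.2012] jaw -66.6 tilt [ 0.001 -0.008 -1.   ] q7 [-1.26  0.78  1.26  1.66 -0.77  1.28 -1.02] gap 0.0339 F [ 0.3 -0.5 -0.1] t 32.7
```

>>> send_rows:
  motion:
    - {"slide": [-2.4, 1.1, 0], "yaw": -7, "claw": 0.4}
    - {"slide": [-4.8, 2.3, 0], "yaw": -14, "claw": 0.4}
    - {"slide": [-7.2, 3.4, 0], "yaw": -21, "claw": 0.4}
    - {"slide": [-9.6, 4.6, 0], "yaw": -28, "claw": 0.4}
    - {"slide": [-12, 5.7, 0], "yaw": -35, "claw": 0.4}
    - {"slide": [-14.4, 6.9, 0], "yaw": -42, "claw": 0.4}
    - {"slide": [-16.8, 8, 0], "yaw": -49, "claw": 0.4}
    - {"slide": [-19.2, 9.2, 0], "yaw": -56, "claw": 0.4}
    - {"slide": [-21.6, 10.4, 0], "yaw": -63, "claw": 0.4}
    - {"slide": [-23.8, 11.5, 0], "yaw": -70, "claw": 0.4}

```text
time: 33.57
eef_pos: [0.4056, 0.411, 0.1944]
tool_rot: [3.138, 0.104, -0.003]
contact_force: [0.3, -0.0, -0.3]
finger_gap: 0.0338
```

>>> send_rows:
  motion:
    - {"slide": [0, 0, 0], "yaw": -7, "claw": 0.4}
    - {"slide": [0, 0, 0], "yaw": -14, "claw": 0.4}
    - {"slide": [0, 0, 0], "yaw": -21, "claw": 0.4}
    - {"slide": [0, 0, 0], "yaw": -28, "claw": 0.4}
    - {"slide": [0, 0, 0], "yaw": -35, "claw": 0.4}
    - {"slide": [0, 0, 0], "yaw": -42, "claw": 0.4}
    - {"slide": [0, 0, 0], "yaw": -45.6, "claw": 0.4}
    - {"slide": [0, 0, 0], "yaw": -45.6, "claw": 0.4}
    - {"slide": [0, 0, 0], "yaw": -45.6, "claw": 0.4}

```text
time: 34.32
eef_pos: [0.4074, 0.4099, 0.1949]
tool_rot: [2.859, 1.3, -0.003]
contact_force: [-0.8, -0.4, -0.6]
finger_gap: 0.0344
```

```bash
python3 - <<'E'
from h import *
c=cam("wrist"); cv2.imwrite("pics/w12.png",cv2.convertScaleAbs(c["image"],alpha=1.2)); plan(c,"orange",[.438,.386],.04)
E
```

```text
orange 1504 mid [0.4363 0.3881] ang 147.3 len 0.1196 wid 0.0139 ends [0.4867 0.3557] [0.386  0.4204]
bristle scores [119.  10.] brush angle 147.3 -> jaw 57.3
slide [ 0.24  3.41 15.52] yaw -8.4 | at [0.4076 0.41   0.1952] jaw 48.9 tilt [-0.002  0.    -1.   ] q7 [-1.62  0.41  0.94  1.84 -0.37  1.08  0.32] gap 0.034 F [-0.8 -0.1 -0.1] t 34.4
```

>>> send_rows:
  motion:
    - {"slide": [0.1, 1.5, 3], "yaw": -4, "claw": 0.4}
    - {"slide": [0.2, 3, 6], "yaw": -8.4, "claw": 0.4}
    - {"slide": [0.2, 3.4, 9], "yaw": -8.4, "claw": 0.4}
    - {"slide": [0.2, 3.4, 12], "yaw": -8.4, "claw": 0.4}
    - {"slide": [0.2, 3.4, 14.5], "yaw": -8.4, "claw": 0.4}
    - {"slide": [0.2, 3.4, 15.5], "yaw": -8.4, "claw": 0.4}
    - {"slide": [0.2, 3.4, 15.5], "yaw": -8.4, "claw": 0.4}
    - {"slide": [0.2, 3.4, 15.5], "yaw": -8.4, "claw": 0.4}
    - {"slide": [0.2, 3.4, 15.5], "yaw": -8.4, "claw": 0.4}

```text
time: 35.12
eef_pos: [0.4364, 0.3906, 0.0429]
tool_rot: [-2.755, -1.508, -0.005]
contact_force: [0.4, 0.3, 0.8]
finger_gap: 0.0342
```

```bash
python3 - <<'E'
from h import *
c=cam("wrist"); plan(c,"orange",[.438,.386],.005)
E
```

```text
orange 5205 mid [0.4368 0.3875] ang 147.3 len 0.1219 wid 0.0146 ends [0.4881 0.3546] [0.3854 0.4204]
bristle scores [116.  -1.] brush angle 147.3 -> jaw 57.3
slide [-0.28 -0.01  3.82] yaw 0.1 | at [0.4365 0.3908 0.0432] jaw 57.4 tilt [ 0.004  0.001 -1.   ] q7 [-1.39  0.62  0.74  1.91 -0.56  0.83  0.65] gap 0.0338 F [ 0.4 -1.5  1.4] t 35.2
```

>>> send_rows:
  motion:
    - {"slide": [-0.2, 0, 2], "yaw": 0, "claw": 0.4}
    - {"slide": [-0.2, 0, 3.2], "yaw": 0, "claw": 0.4}
    - {"slide": [-0.2, 0, 3.7], "yaw": 0, "claw": 0.4}
    - {"slide": [-0.2, 0, 3.7], "yaw": 0, "claw": 0.4}
    - {"slide": [-0.2, 0, 3.7], "yaw": 0, "claw": 0.1}
    - {"slide": [-0.2, 0, 3.7], "yaw": 0, "claw": 0.1}
    - {"slide": [-0.2, 0, 3.7], "yaw": 0, "claw": 0.1}
    - {"slide": [-0.2, 0, 3.7], "yaw": 0, "claw": 0.1}
    - {"slide": [-0.2, 0, 3.7], "yaw": 0, "claw": 0.1}
    - {"slide": [-0.2, 0, 3.7], "yaw": 0, "claw": 0.1}

```text
time: 36.0
eef_pos: [0.4349, 0.3884, 0.0052]
tool_rot: [-2.755, -1.508, -0.002]
contact_force: [-0.3, -0.1, 5.4]
finger_gap: 0.0121
```

```bash
python3 - <<'E'
from h import *
go([.588,.2837,.12],-66.6)
E
```

```text
slide [ -0.55  18.55 -11.47] yaw -56.0 | at [0.4349 0.3884 0.0052] jaw 57.4 tilt [ 0.002  0.    -1.   ] q7 [-1.35  0.67  0.69  1.92 -0.61  0.77  0.69] gap 0.0121 F [-0.3 -0.1  5.4] t 36.0
```

>>> send_rows:
  motion:
    - {"slide": [0, 0, -3], "yaw": 0, "claw": 0.1}
    - {"slide": [0, 0, -7], "yaw": 5, "claw": 0.1}
    - {"slide": [0, 0, -11], "yaw": 12, "claw": 0.1}
    - {"slide": [0, 2, -11.4], "yaw": 19, "claw": 0.1}
    - {"slide": [0, 4, -11.4], "yaw": 26, "claw": 0.1}
    - {"slide": [0, 6, -11.4], "yaw": 33, "claw": 0.1}
    - {"slide": [-0.2, 9, -11.4], "yaw": 40, "claw": 0.1}
    - {"slide": [-0.4, 12, -11.4], "yaw": 47, "claw": 0.1}
    - {"slide": [-0.5, 15, -11.4], "yaw": 54, "claw": 0.1}
    - {"slide": [-0.5, 18.5, -11.4], "yaw": 61, "claw": 0.1}

```text
time: 36.83
eef_pos: [0.5867, 0.2844, 0.1174]
tool_rot: [-3.139, 0.105, 0.003]
contact_force: [0.7, 0.7, -0.1]
finger_gap: 0.0118
```

>>> send_rows:
  motion:
    - {"slide": [0, 0, 0], "yaw": 7, "claw": 0.1}
    - {"slide": [0, 0, 0], "yaw": 14, "claw": 0.1}
    - {"slide": [0, 0, 0], "yaw": 21, "claw": 0.1}
    - {"slide": [0, 0, 0], "yaw": 28, "claw": 0.1}
    - {"slide": [0, 0, 0], "yaw": 35, "claw": 0.1}
    - {"slide": [0, 0, 0], "yaw": 42, "claw": 0.1}
    - {"slide": [0, 0, 0], "yaw": 49, "claw": 0.1}
    - {"slide": [0, 0, 0], "yaw": 56, "claw": 0.1}
    - {"slide": [0, 0, 0], "yaw": 63, "claw": 0.1}
    - {"slide": [0, 0, 0], "yaw": 63, "claw": 0.1}

```text
time: 37.67
eef_pos: [0.5866, 0.2842, 0.1172]
tool_rot: [2.623, -1.726, -0.0]
contact_force: [0.5, -0.2, 0.0]
finger_gap: 0.0118
```

>>> send_rows:
  motion:
    - {"slide": [0, 0, 0], "yaw": 0, "claw": 0.1}
    - {"slide": [0, 0, 0], "yaw": 0, "claw": 0.1}
    - {"slide": [0, 0, 0], "yaw": 0, "claw": 0.1}

```text
time: 37.92
eef_pos: [0.5871, 0.2841, 0.1182]
tool_rot: [-2.627, 1.723, 0.001]
contact_force: [-0.3, -0.0, -0.4]
finger_gap: 0.0119
```

```bash
python3 - <<'E'
from h import *
go([.588,.2837,.075],-66.6)
E
```

```text
slide [ 0.08 -0.07  4.32] yaw 0.1 | at [0.5871 0.2841 0.1182] jaw -66.5 tilt [-0.  0. -1.] q7 [-1.32  0.9   1.22  1.72 -0.91  1.21 -1.01] gap 0.0119 F [-0.3 -0.  -0.4] t 37.9
```

>>> send_rows:
  motion:
    - {"slide": [0.1, -0.1, 2], "yaw": 0, "claw": 0.1}
    - {"slide": [0.1, -0.1, 4.3], "yaw": 0, "claw": 0.1}
    - {"slide": [0.1, -0.1, 4.3], "yaw": 0, "claw": 0.1}
    - {"slide": [0.1, -0.1, 4.3], "yaw": 0, "claw": 0.1}
    - {"slide": [0.1, -0.1, 4.3], "yaw": 0, "claw": 0.1}

```text
time: 38.33
eef_pos: [0.5891, 0.2835, 0.0762]
tool_rot: [-2.625, 1.724, -0.001]
contact_force: [1.4, -0.1, 0.1]
finger_gap: 0.0121
```

```bash
python3 - <<'E'
from h import *
go([.588,.2837,.0465],-66.6)
c=cam("wrist"); m,a=brush(c,"orange",[.588,.2837],.078,r=.075); m2,a2=brush(c,"green",[.6045,.2377],.034)
t=np.radians(23.35); print(((m-m2)@[-np.sin(t),np.cos(t)]).round(4))
E
```

```text
slide [-0.06  0.09  2.97] yaw 0.0 | at [0.5891 0.2835 0.0762] jaw -66.6 tilt [ 0.    -0.001 -1.   ] q7 [-1.3   0.94  1.17  1.74 -0.95  1.15 -0.99] gap 0.0121 F [ 1.4 -0.1  0.1] t 38.3
orange 11396 mid [0.5962 0.2755] ang -154.5 len 0.1092 wid 0.078 ends [0.6455 0.2991] [0.5469 0.252 ]
green 3911 mid [0.6116 0.2401] ang -156.5 len 0.1047 wid 0.0143 ends [0.6596 0.261 ] [0.5636 0.2192]
0.0386
```

The orange mask picked up the wood (width 78 mm), so that reading is void. The TCP-based target has matched for the others, so proceed while watching side force.

>>> send_rows:
  motion:
    - {"slide": [0, 0, 1.5], "yaw": 0, "claw": 0.1}
    - {"slide": [0, 0, 2.5], "yaw": 0, "claw": 0.1}
    - {"slide": [0, 0, 3.0], "yaw": 0, "claw": 0.1}
    - {"slide": [0, 0, 3.0], "yaw": 0, "claw": 0.1}

```text
time: 38.72
eef_pos: [0.5886, 0.2837, 0.0448]
tool_rot: [-2.626, 1.725, 0.0]
contact_force: [-0.3, 0.3, 3.2]
finger_gap: 0.0117
```

```bash
python3 - <<'E'
from h import *
go([.588,.2837,.031],-66.6)
c=cam("wrist"); hsv=cv2.cvtColor(c["image"],cv2.COLOR_BGR2HSV)
HUE["orange"]=[(5,14)]
for v in (150,170,190): 
    r=hsv[v,270:370]; print(v,[tuple(map(int,r[k])) for k in (0,20,40,50,60,80)], np.nonzero((r[:,1]>185))[0][[0,-1]]+270 if (r[:,1]>185).any() else None)
E
```

```text
slide [-0.02  0.06  1.38] yaw -0.0 | at [0.5886 0.2837 0.0448] jaw -66.6 tilt [-0.  0. -1.] q7 [-1.28  0.97  1.13  1.75 -0.99  1.11 -0.97] gap 0.0117 F [-0.3  0.3  3.2] t 38.7
150 [(17, 74, 201), (17, 74, 200), (12, 181, 190), (12, 174, 190), (11, 185, 156), (17, 75, 198)] [302 337]
170 [(13, 137, 93), (13, 139, 92), (12, 177, 202), (12, 176, 198), (12, 185, 170), (13, 133, 92)] [332 338]
190 [(14, 127, 167), (110, 10, 158), (12, 177, 202), (12, 179, 197), (11, 186, 169), (105, 16, 128)] [302 337]
```

Handle is centred at u≈320 with only 3 N of lip contact, and no side force. Pressing.

>>> send_rows:
  motion:
    - {"slide": [0, 0, 0.3], "yaw": 0, "claw": 0.1}
    - {"slide": [0, 0, 0.6], "yaw": 0, "claw": 0.1}
    - {"slide": [0, 0, 0.9], "yaw": 0, "claw": 0.1}
    - {"slide": [0, 0, 1.2], "yaw": 0, "claw": 0.1}
    - {"slide": [0, 0, 1.4], "yaw": 0, "claw": 0.1}
    - {"slide": [0, 0, 1.6], "yaw": 0, "claw": 0.1}
    - {"slide": [0, 0, 1.8], "yaw": 0, "claw": 0.1}
    - {"slide": [0, 0, 1.9], "yaw": 0, "claw": 0.1}
    - {"slide": [0, 0, 1.9], "yaw": 0, "claw": 0.1}

```text
time: 39.52
eef_pos: [0.5885, 0.2838, 0.031]
tool_rot: [-2.625, 1.724, 0.006]
contact_force: [-9.7, 0.3, 24.8]
finger_gap: 0.0114
```

>>> send_rows:
  motion:
    - {"slide": [0, 0, -0.4], "yaw": 0, "claw": 0.1}
    - {"slide": [0, 0, -0.5], "yaw": 0, "claw": 0.35}
    - {"slide": [0, 0, -0.5], "yaw": 0, "claw": 0.35}
    - {"slide": [0, 0, -0.5], "yaw": 0, "claw": 0.35}
    - {"slide": [0, 0, -0.5], "yaw": 0, "claw": 0.35}
    - {"slide": [0, 0, -3], "yaw": 0, "claw": 0.35}
    - {"slide": [0, 0, -7], "yaw": 0, "claw": 0.35}
    - {"slide": [0, 0, -11], "yaw": 0, "claw": 0.4}
    - {"slide": [0, 0, -15], "yaw": 0, "claw": 0.4}
    - {"slide": [0, 0, -19], "yaw": 0, "claw": 0.4}

```text
time: 40.35
eef_pos: [0.588, 0.283, 0.2172]
tool_rot: [2.624, -1.725, -0.0]
contact_force: [0.9, -0.0, 0.4]
finger_gap: 0.0342
```

>>> send_rows:
  motion:
    - {"slide": [2, 3, -4], "yaw": 0, "claw": 0.4}
    - {"slide": [4, 6, -6], "yaw": 0, "claw": 0.4}
    - {"slide": [4, 6, -6], "yaw": 0, "claw": 0.4}
    - {"slide": [4, 6, -6], "yaw": 0, "claw": 0.4}

```text
time: 40.68
eef_pos: [0.5496, 0.2187, 0.2786]
tool_rot: [-2.617, 1.733, -0.002]
contact_force: [1.2, -1.1, -0.0]
finger_gap: 0.0337
```

```bash
python3 - <<'E'
from h import *
c=cam("wrist"); w=cv2.convertScaleAbs(c["image"],alpha=1.2)[0:330,60:460]
for n,p in(("red",[.642,.145]),("purple",[.624,.191]),("green",[.6045,.2377])): brush(c,n,p,.034)
s=cam("scene"); i=cv2.convertScaleAbs(cv2.resize(s["image"][170:310,90:480],None,fx=2,fy=2,interpolation=cv2.INTER_CUBIC),alpha=1.5)
W=np.zeros((w.shape[0],i.shape[1],3),np.uint8); W[:,:w.shape[1]]=w
cv2.imwrite("pics/w13.png",np.vstack([W,i])[:600])
E
```

```text
red 1288 mid [0.643  0.1449] ang -156.4 len 0.1198 wid 0.0142 ends [0.6979 0.1688] [0.5881 0.1209]
purple 1187 mid [0.6253 0.1917] ang -156.8 len 0.1193 wid 0.013 ends [0.6801 0.2152] [0.5705 0.1683]
green 1122 mid [0.6056 0.2381] ang -156.7 len 0.1193 wid 0.0122 ends [0.6603 0.2617] [0.5508 0.2144]
```

View pics/w13.png

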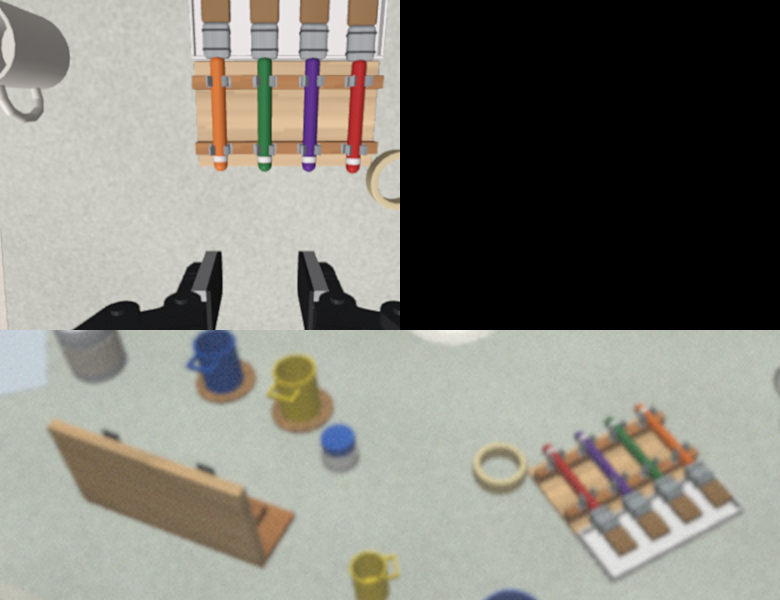

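All four brushes sit parallel in their own clip pairs with bristles over the trough. Both pots stand on their coasters, the hooks are empty, and the tape and tub are in place. Handing in.

```bash
python3 -c "
from h import *
print(ctrl.finish_job())"
```

```text
the job is handed in; nothing more can be done
None
```

The job is done and handed in at about 41 s of the 200 s allowed. I lifted the yellow and blue pots off their hooks onto the two coasters. I then snapped the red, purple, green and orange brushes into clips 0 to 3, with their bristles over the drip trough.

**Brushes:** each press ended in a hard stop at 25–35 N with the handle at its seated height. The final picture shows all four parallel in their own clip pairs. The last red, purple and green measurements put them about 50 mm apart and within about 0.5° of parallel.

**Pots and the rest:** the last pictures show both pots standing on their coasters and the tape and tub in place. I judged the centring by eye; the set-down positions were within a few millimetres of the measured coaster centres.

**Checks that failed or disagreed:**
- **Coaster positions:** the wrist and top cameras differed by about 4 mm. I settled it from where the jaws centred on the first pot.
- **Holder position:** my first estimate, from the top camera, was about 6 mm off along the holder. My first sideways correction then overshot by about 4 mm. I fixed both before pressing.
- **Orange brush:** the colour check over the clip also picked up the wood, so I discarded it. I relied on the arm's position, a centred pixel reading, the force stop and the final picture instead.
- **Orange brush angle:** it lay at about 147°, against the 139° I first measured, so it may have been knocked. I measured it again before gripping it.

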